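# Rack the check valves in a closed-up row

### The job

Lift the empty orange tray off the stacked trays and set it down in the middle of the black mat, then stand every chrome check valve from the grey tray upright on the row shelf, square and side by side in one row with its flange against the yellow back fence, starting at the yellow end stop, and slide the blue follower up until you feel the row stop solid, with no gaps left. Then press the red button fully down and let it go, to lock out the bench. Leave the brass adaptor in the grey tray and do not disturb the other things on the bench.

Things in the scene. Friction and masses are not known exactly. Their poses are not given: they have to be found in the camera images.
- valve1: squat chrome check valve: square flange 46 x 46 x 12 mm with a dark bolt head at each corner, round body 34 mm across from 12 to 46 mm up (grip here), cap 22 mm across up to 58 mm; 0.15 to 0.29 kg. Origin at the centre of its underside, z up, x and y along the flange sides; quarter turns look the same. Starts upright in the lower tray; may be absent (None)
- valve2: squat chrome check valve: square flange 46 x 46 x 12 mm with a dark bolt head at each corner, round body 34 mm across from 12 to 46 mm up (grip here), cap 22 mm across up to 58 mm; 0.15 to 0.29 kg. Origin at the centre of its underside, z up, x and y along the flange sides; quarter turns look the same. Starts upright in the lower tray; may be absent (None)
- valve3: squat chrome check valve: square flange 46 x 46 x 12 mm with a dark bolt head at each corner, round body 34 mm across from 12 to 46 mm up (grip here), cap 22 mm across up to 58 mm; 0.15 to 0.29 kg. Origin at the centre of its underside, z up, x and y along the flange sides; quarter turns look the same. Starts upright in the lower tray; may be absent (None)
- valve4: squat chrome check valve: square flange 46 x 46 x 12 mm with a dark bolt head at each corner, round body 34 mm across from 12 to 46 mm up (grip here), cap 22 mm across up to 58 mm; 0.15 to 0.29 kg. Origin at the centre of its underside, z up, x and y along the flange sides; quarter turns look the same. Starts upright in the lower tray; may be absent (None)
- valve5: squat chrome check valve: square flange 46 x 46 x 12 mm with a dark bolt head at each corner, round body 34 mm across from 12 to 46 mm up (grip here), cap 22 mm across up to 58 mm; 0.15 to 0.29 kg. Origin at the centre of its underside, z up, x and y along the flange sides; quarter turns look the same. Starts upright in the lower tray; may be absent (None)
- top_tray: empty orange tray, upper of the two stacked trays, 170 (x) x 230 (y) x 36 mm, 0.32 kg. Black carrying bar over its centre, 12 mm thick, 100 mm long along y, underside 54 mm and top 70 mm above the tray's underside. Its skirt hangs 8 mm down outside the lower tray's posts: lift it straight up. Origin at the centre of its underside (skirt's lower edge), z up; 68 mm above the bench while stacked
- lower_tray: grey tray fixed to the bench, 156 (x) x 216 (y) mm, floor 4 mm thick, walls 20 mm high, four corner posts 12 mm square and 76 mm high (at x +-72, y +-102 mm) that carry the top tray. Origin at the centre of its underside. The valves and one brass adaptor stand in it in two rows of three places, at x +-38, y -64, 0, +64 mm, give or take 5 mm and 0.25 rad
- mat: black rubber mat fixed to the bench, 200 (x) x 270 (y) x 3 mm, origin at the centre of its underside; always on the other side of the control box from the trays
- rack: row shelf fixed to the bench: wooden board 110 (x) x 400 (y) mm, its top 62 mm above the bench, with a yellow back fence (14 mm above the board) along its far (+x) side and a yellow end stop (16 mm above the board) at its +y end; the front (-x) is open. Origin at the centre of its underside, on the bench
- row_corner (a point): inner corner of the row: on the board's top, where the inner faces of the back fence and the end stop meet. Axes as the rack's: x towards the fence, y towards the end stop. The row runs from here in -y: the first valve, seated tight, has its centre at x -23, y -23 mm in this frame, the next follow each 46 mm in -y
- follower (a joint): slide of the blue follower, m: 0 = fully open (face 300 mm from the end stop), grows towards the end stop (+y of the rack): the face stands 300 mm minus this from the end stop; range 0 to 0.20. 2.5 N of friction holds it where left; pushing valves takes up to about 2.5 N more each. Starts at 0 to 0.12, so it may have to be drawn back to make room
- follower_face (a point): centre of the follower's flat pushing face (46 mm wide, 16 mm high, looks to the rack's +y), 8 mm above the board's top; axes as the rack's
- follower_post (a point): grip point on the follower's upright black post (16 mm diameter, from 6 to 66 mm above the board): on its axis, 45 mm above the board's top and 40 mm behind the pushing face. The follower's base, 30 mm wide, is up to 7 mm above the board, the face plate 16 mm
- button (a joint): travel of the red mushroom button, m: 0 = released, 0.006 = fully down; springs back; fully down takes 5 N
- button_top (a point): centre of the top of the red button (40 mm diameter), faces up; moves down with it
- control_box: steel control box fixed to the bench, 72 x 72 x 50 mm, origin at the centre of its underside; the red button stands on its top
- adaptor: brass fill adaptor, 28 mm diameter at the foot, 20 mm above, 42 mm high, standing in one place of the lower tray; bystander, stays in the tray. Origin at the centre of its underside
- adaptor2: a second brass fill adaptor, same size, on the bench; bystander
- lever_grip: steel lever grip, 120 x 24 x 45 mm, lying behind the rack; bystander
- nozzle: black plastic discharge nozzle, a cone 48 mm wide at the foot and 90 mm high, standing on the bench behind the rack; bystander
- wrench: steel wrench, 180 mm long, lying behind the rack; bystander
- grease_jar: blue jar with white cap, 54 mm diameter, 60 mm high; bystander
- collar: aluminium collar, 50 mm diameter, 12 mm high; bystander

How it is judged:
By the outcome, as a careful person would: the job done as asked, in the order asked, and still so for the second after the job is handed in, with the robot touching nothing.
Of valve1, valve2, valve3, valve4, valve5 only 3 to 5 are there at a start; the rules pass over those that are not, and their reading is None.
At some moment in a run one of valve1, valve2, valve3, valve4, valve5 may be knocked a few centimetres aside while the robot is not near it.
It also fails if it takes over 210 s, if anything falls off the work surface, if the arm or the gripper's body presses on something with over 40 N, if the wrist force passes 120 N, or if a joint passes its speed limit or range.

### The arm

A 6-joint arm with a two-finger parallel gripper is mounted at the origin on the work surface. World frame = base frame: x ahead of the robot, y to its left, z up, the work surface at z = 0. Lengths are in m, angles in degrees, forces in N, time in s.
With the tool pointing down it reaches from about 0.3 to 0.75 m from the base axis. Payload 8.5 kg.
Tool frame: the origin (TCP) lies midway between the tips of the shut fingers; the grasp point (between the pads) lies 19 mm behind it; z points along the fingers, y is the line along which they close (so a half turn about z gives the same grasp; the last joint's range is limited). The gripper opens to 85 mm and grips with 20 to 120 N. Pads are 22 mm wide; open, the fingers measure 114 mm over their backs; the gripper's body (76 mm by 85 mm) begins 54 mm behind the grasp point. The pads swing forward as they close: fully open they stand 13 mm farther back than shut.
Start: joints at [60.888, 21.807, 74.336, -0, 83.858, -12.336], TCP at [0.159, 0.527, 0.231] pointing down, gripper open.
Joint ranges: [-178.18, 178.18], [-50.72, 133.34], [12.68, 142.11], [-81.47, 261.47], [9.98, 163.14], [-165.26, 165.26]. Speed limits (degrees/s): [136.94, 136.94, 180, 180, 180, 180].

### API

Orientations are given as a 3x3 rotation matrix whose columns are the frame's x, y, z axes.
In Python, from rig import observe, optics, order, spotter gives the robot as it stands.
- The arm moves only by the tool move_arm, never from a script. Its argument "series" is text: rows parted by semicolons, each of 5 numbers parted by spaces: the shift along the tool's x, y, z in cm, then the turn about the tool's z in degrees, then the opening, from -1 (shut) to 1 (fully open). A call has 1 to 8 rows; each row is the pose to reach, as a shift and turn from the pose commanded when the call began, along the tool's axes at that moment; what a row does not reach only later rows make up. A row lasts 1/8 s, in which the tool goes at most 62.5 mm and 10.7 degrees, less where a joint would pass 70% of its speed; a pose out of reach is approached as far as the arm can. A call with a gripper value outside its range is refused whole. The fingers move at their own pace and stop on an object; "force" is the grip in N (left out, the last holds). Time passes only in rows, so rows that repeat a pose let the fingers close. It gives the time, the measured TCP pose, the force, the opening and the grip force at its end, in the units of the state.
- observe(): the state, without advancing time (a new reading comes with each control period).
- optics.get_image(name): name is "scene" or "top"; returns a dict with "pixels" (480x640x3 uint8, blue, green, red), "camera_matrix" (3x3 intrinsics, pixels), "dist" ([k1, k2, p1, p2, k3] as OpenCV has them; the pictures are not rectified), "rvec" (rotation vector, rad) and "tvec" (3), from world to camera coordinates, as OpenCV has them. Camera axes: x right, y down, z forward; pixel columns grow to the right and rows downward; lengths in m; the calibration is good to about 2 mm. A picture is of the moment at which its call begins. There is no depth.
- order.close_job(): hands the job in; it is judged then, once.
Trained networks look in the newest picture that a camera, given by its name, has taken for a name from the list of things; names that differ only in an ending like _2 or _b are one class to them, and where a whole thing is asked for, a point or a joint stands for the part that bears it (a point fixed in the world has none). Each returns a list of dicts, best first, with "score" (0 to 1); they miss things now and then, are a little off and sometimes report something else, mostly with a low value. They report only what shows in the picture. A call takes as long as a camera call.
- spotter.find_in(thing, camera): "point" ([x, y, z] in m, in world coordinates, good to about 4 mm: the middle of the surface that is visible of it).
- spotter.cut_out(thing, camera): "pixels" (480x640 bool, what is visible of it).
- spotter.mark_of(thing, camera): "point" ([x, y, z] in m, in world coordinates, good to about 4 mm: a listed point, or the origin of a listed thing).
The state is a dict: "time_s": time; "q": joint angles; "qvel": joint speeds; "joint_efforts": joint torques, N m; "position": TCP position; "tool_rot": TCP orientation; "ft_force": force on the tool from outside, world axes, zero at the start; "wrist_torque": the same for the moment, N m; "grip_width": finger opening in m; "gripper_force": force on a finger pad.
Only numpy, scipy, OpenCV 4.12 (cv2) and the standard library are available. Lean on these libraries where they do the work, as an engineer would, in place of code of your own. Each camera call takes 0.05 s, during which the arm holds its last target. There are 200 camera calls.

## Working session

There is one attempt and no reset: what is moved stays moved. The work goes in short steps, Python scripts to look and compute and a tool call to move; the robot and the scene stay as the last step left them, time stands still between calls to the robot, and variables do not carry over. Pictures are saved under pics/ and viewed, at most 14 in all, crops included, and the job is handed in when it is done.

Besides the shell and the picture viewer there is one more tool, called after "Call:" as a command line: name --argument value ..., lists and objects as JSON in quotes. move_arm: Moves the arm, as the interface text tells. Its arguments: {"type":"object","properties":{"series":{"type":"string"},"force":{"type":"number"}},"required":["series"]}

```bash
mkdir -p pics; ls
python3 - <<'E'
from rig import observe, optics, spotter
import cv2
s=observe(); print(s)
for c in ["scene","top"]:
    im=optics.get_image(c); cv2.imwrite(f"pics/{c}0.png",im["pixels"])
    print(c,im["camera_matrix"],im["dist"],im["rvec"],im["tvec"])
    for t in ["top_tray","lower_tray","mat","rack","row_corner","follower_face","follower_post","button_top","valve1","adaptor"]:
        print(t,[(round(d["score"],2),[round(float(v),4) for v in d["point"]]) for d in spotter.mark_of(t,c)])
E
```

```text
pics
{'time_s': 0.0, 'q': array([ 6.08886672e+01,  2.18427597e+01,  7.43873510e+01, -1.43643636e-03,
        8.38586395e+01, -1.23379735e+01]), 'qvel': array([-0.03380439, -0.07938269,  0.01372859,  0.02264894, -0.02876613,
        0.05882839]), 'joint_efforts': array([-1.82473023e-04, -4.48448360e+01, -2.31272542e+01, -1.01128712e-04,
        4.69014980e-03, -5.63840175e-06]), 'position': array([0.15859646, 0.52631283, 0.23067991]), 'tool_rot': array([[-9.57454452e-01,  2.88583500e-01, -7.31814878e-04],
       [ 2.88584265e-01,  9.57453528e-01, -1.36543591e-03],
       [ 3.06636461e-04, -1.51853295e-03, -9.99998800e-01]]), 'ft_force': array([-0.49117235,  0.77918563, -0.4810873 ]), 'wrist_torque': array([-0.01541764,  0.00944882, -0.01014921]), 'gripper_force': 0.0, 'grip_width': 0.08530220740551445}
scene [[540.73625726   0.         315.33575054]
 [  0.         540.73625726 234.37802824]
 [  0.           0.           1.        ]] [0.01836565 0.         0.         0.         0.        ] [ 1.97585698  0.92295259 -0.49733345] [-0.35608444 -0.18508195  1.75417634]
top_tray [(0.59, [0.4
[... 869 characters left out ...]
[-0.05085268  0.61543636  1.45709058]
top_tray [(0.79, [0.4535, -0.2604, 0.0681]), (0.73, [0.7868, 0.1538, 0.0022]), (0.59, [0.6895, 0.1777, 0.0623])]
lower_tray []
mat [(0.63, [0.4584, 0.2764, 0.0023])]
rack [(0.57, [0.6406, -0.0066, -0.0019]), (0.24, [0.6585, -0.3977, 0.0014]), (0.2, [0.4479, -0.0069, 0.0685])]
row_corner []
follower_face [(0.92, [0.651, -0.0945, 0.0685]), (0.63, [0.7844, 0.1553, 0.0017]), (0.49, [0.6599, -0.3949, 0.0017]), (0.33, [0.4492, -0.0065, 0.067])]
follower_post [(0.77, [0.656, -0.1334, 0.1088])]
button_top [(0.45, [0.4499, -0.0039, 0.0711])]
valve1 []
adaptor [(0.52, [0.6623, 0.3433, -0.0003]), (0.38, [0.6899, 0.1752, 0.0624]), (0.27, [0.4488, -0.0028, -0.0039])]
```

View pics/scene0.png

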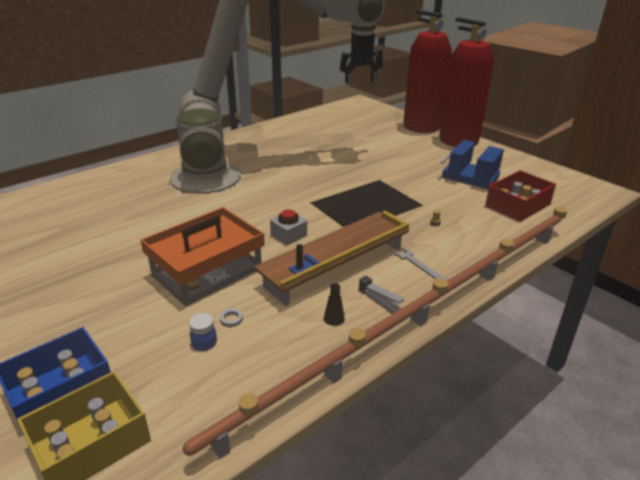

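View pics/top0.png

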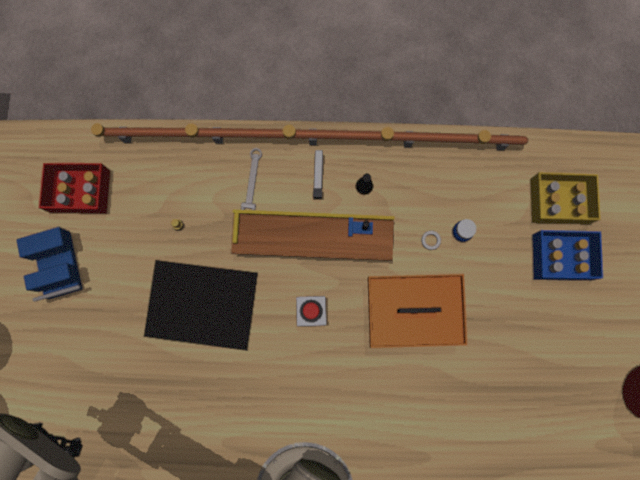

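The scene view shows the orange tray (about 205,245) on the grey tray, the red button (288,215) and the black mat (365,203). The rack runs from 265,270 to 405,225, with the blue follower near its open end (303,262). The top view shows the tray at (417,311) with its bar at (419,310), and the mat slightly turned at (200,305). The rack's yellow L runs (237,212)–(393,218), and the follower post is at (366,226).

```bash
cat > h.py <<'E'
import numpy as np, cv2
from scipy.optimize import minimize
from rig import observe, optics, spotter
class Cam:
    def __init__(s,name):
        d=optics.get_image(name); s.name=name; s.im=d["pixels"]
        s.K=np.array(d["camera_matrix"]);s.D=np.array(d["dist"]);s.r=np.array(d["rvec"],float).ravel();s.t=np.array(d["tvec"],float).ravel()
        s.R=cv2.Rodrigues(s.r)[0]; s.C=-s.R.T@s.t
        s.hsv=cv2.cvtColor(s.im,cv2.COLOR_BGR2HSV)
    def proj(s,P): return cv2.projectPoints(np.asarray(P,float).reshape(-1,1,3),s.r,s.t,s.K,s.D)[0][:,0]
    def unproj(s,uv,z):
        n=cv2.undistortPoints(np.asarray(uv,float).reshape(-1,1,2),s.K,s.D)[:,0]
        d=np.c_[n,np.ones(len(n))]@s.R
        return s.C+d*((z-s.C[2])/d[:,2])[:,None]
def pose(p,L):
    c,n=np.cos(p[2]),np.sin(p[2]); L=np.asarray(L,float)
    return np.c_[p[0]+c*L[:,0]-n*L[:,1],p[1]+n*L[:,0]+c*L[:,1],L[:,2]]
def box(x0,x1,y0,y1,z0,z1): return [[x,y,z] for x in(x0,x1) for y in(y0,y1) for z in(z0,z1)]
def fit(cam,mask,boxes,p0,S=8,step=(.006,.006,.05)):
    ys,xs=np.nonzero(mask); a=max(xs.min()-12,0),max(ys.min()-12,0); b=xs.max()+12,ys.max()+12
    m=cv2.resize(mask[a[1]:b[1],a[0]:b[0]].astype(np.float32),None,fx=S,fy=S,interpolation=cv2.INTER_LINEAR)>.5
    def cost(p):
        r=np.zeros(m.shape,np.uint8)
        for B in boxes:
            q=(cam.proj(pose(p,B))-a+.5)*S
            cv2.fillConvexPoly(r,cv2.convexHull(np.round(q).astype(np.int32)),1)
        return np.count_nonzero((r>0)!=m)/m.sum()
    p0=np.array(p0,float); sim=np.vstack([p0]+[p0+np.eye(3)[i]*step[i] for i in range(3)])
    o=minimize(cost,p0,method="Nelder-Mead",options=dict(initial_simplex=sim,xatol=1e-5,fatol=1e-6)); return o.x,o.fun
def near(cam,pts,mask):
    q=cv2.convexHull(np.round(cam.proj(pts)).astype(np.int32)); r=np.zeros(mask.shape,np.uint8); cv2.fillConvexPoly(r,q,1); return mask&(r>0)
E
python3 - <<'E'
from h import *
T=Cam("top"); S=Cam("scene"); print("cams",T.C.round(3),S.C.round(3))
H,s,V=[T.hsv[...,i].astype(int) for i in range(3)]
def reg(u0,u1,v0,v1,m):
    r=np.zeros_like(m); r[v0:v1,u0:u1]=m[v0:v1,u0:u1]; return r
f=lambda r:(np.r_[r[0][:2]*1e3,np.degrees(r[0][2])].round(2),round(r[1],3))
mat=reg(135,265,255,355,V<45); print("mat",mat.sum(),f(fit(T,mat,[box(-.1,.1,-.135,.135,0,.003)],(.46,.277,.0))))
tr=reg(355,480,265,355,((s>120)&(H<18)&(V>90))|(V<60)); tr=cv2.morphologyEx(tr.astype(np.uint8),cv2.MORPH_CLOSE,np.ones((3,3)))>0
print("tray",tr.sum(),f(fit(T,tr,[box(-.085,.085,-.115,.115,.068,.104)],(.453,-.26,.0))))
bar=reg(390,450,303,318,V<60); print("bar",bar.sum(),f(fit(T,bar,[box(-.006,.006,-.05,.05,.122,.138)],(.453,-.26,.0))))
for p in [(418,290),(418,310),(380,300),(300,240),(300,217),(200,300),(330,250),(236,225)]: print(p,T.hsv[p[1],p[0]])
for n,c in(("T",T),("S",S)):
    for t in ["valve1","adaptor","button_top","follower_post","follower_face"]: print(n,t,[(round(d["score"],2),np.round(d["point"],4).tolist()) for d in spotter.find_in(t,c.name)][:6])
# two-view height of bar: centroids
cv2.imwrite("pics/t_crop.png",cv2.resize(T.im[195:360,225:480],None,fx=3.1,fy=3.1,interpolation=cv2.INTER_CUBIC))
cv2.imwrite("pics/s_crop.png",cv2.resize(S.im[190:310,130:420],None,fx=2.7,fy=2.7,interpolation=cv2.INTER_CUBIC))
E
```

```text
cams [ 0.396 -0.039  1.532] [ 1.433 -0.749  0.79 ]
mat 7795 (array([459.02, 275.35,  -6.16]), np.float64(0.054))
tray 7011 (array([ 451.38, -262.96,    2.27]), np.float64(0.012))
bar 158 (array([ 451.74, -260.74,    3.83]), np.float64(0.513))
(418, 290) [ 13 161 150]
(418, 310) [165  12  42]
(380, 300) [ 13 164 146]
(300, 240) [ 12 139 125]
(300, 217) [ 12 145 100]
(200, 300) [ 0 35 29]
(330, 250) [ 11 147 128]
(236, 225) [ 24 171 145]
T valve1 [(0.72, [0.653, -0.3873, 0.0618])]
T adaptor [(0.56, [0.6585, 0.3405, 0.0262]), (0.36, [0.6515, -0.388, 0.0575]), (0.21, [0.4565, 0.2754, 0.0038])]
T button_top [(0.59, [0.795, -0.0194, 0.0341]), (0.51, [0.4489, -0.0075, 0.068])]
T follower_post [(0.61, [0.6526, -0.1218, 0.0751])]
T follower_face [(0.66, [0.6455, -0.1192, 0.0683])]
S valve1 [(0.52, [0.5079, -0.2636, 0.0111])]
S adaptor [(0.44, [0.5008, -0.3258, 0.0215])]
S button_top [(0.61, [0.4545, -0.007, 0.0722])]
S follower_post [(0.8, [0.6545, -0.136, 0.078])]
S follower_face [(0.85, [0.6575, -0.1375, 0.0786]), (0.42, [0.6494, -0.0397, 0.0626])]
```

View pics/t_crop.png

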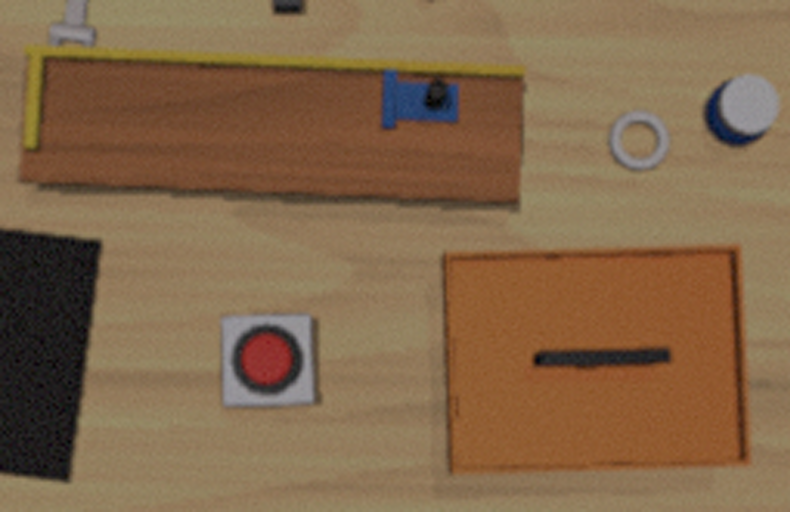

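View pics/s_crop.png

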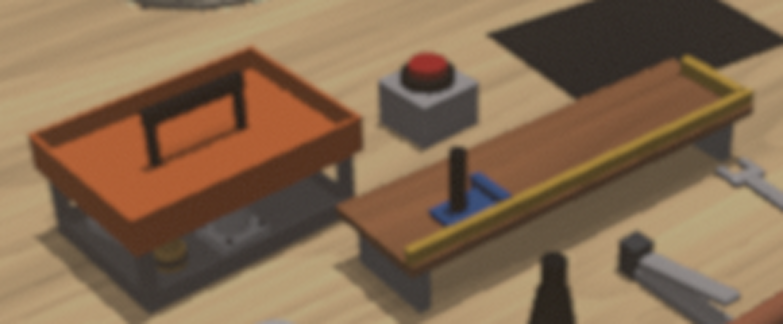

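The crops show the tray, bar, rack (fence, end stop), follower and button clearly. The brown/yellow boundary is the foot of the fence and end stop, and a valve and the brass adaptor show under the tray at scene-crop (235,230) and (170,248).

```bash
cat > rack.py <<'E'
from h import *
def rack(T):
    im=cv2.GaussianBlur(T.im,(3,3),0).astype(float); g=im[...,1]/im[...,2]
    def cross(pr):  # from brown to yellow
        th=.5*(np.median(pr[:4])+np.max(pr)); k=np.nonzero(pr>th)[0]
        if not len(k) or k[0]==0: return None
        k=k[0]; return k-1+(th-pr[k-1])/(pr[k]-pr[k-1])
    A=[(u,230-c) for u in list(range(250,340))+list(range(376,388)) if (c:=cross(g[230:205:-1,u])) is not None]
    B=[(250-c,v) for v in range(220,241) if (c:=cross(g[v,250:228:-1])) is not None]
    def line(P,ax):
        W=T.unproj(P,.062)[:,:2]; k=np.ones(len(W),bool)
        for _ in range(5):
            c=np.polyfit(W[k,ax],W[k,1-ax],1); e=W[:,1-ax]-np.polyval(c,W[:,ax]); k=abs(e)<max(.0008,2*np.median(abs(e)))
        return c,e[k].std()
    f,ef=line(A,1); e,ee=line(B,0)   # x=f0*y+f1 ; y=e0*x+e1
    y=(e[0]*f[1]+e[1])/(1-e[0]*f[0]); x=f[0]*y+f[1]
    return x,y,-np.arctan(f[0]),np.arctan(e[0]),ef,ee
E
python3 - <<'E'
from rack import *
T=Cam("top");S=Cam("scene")
x,y,a,b,ef,ee=rack(T); print("corner",x,y,np.degrees([a,b]),ef,ee)
# board check
H,s,V=[T.hsv[...,i].astype(int) for i in range(3)]
m=np.zeros(H.shape,bool); m[205:262,230:395]=1
# two-view heights by masks
def tri(ut,us):
    def d(c,u):
        n=cv2.undistortPoints(np.array(u,float).reshape(1,1,2),c.K,c.D)[0,0]; v=c.R.T@np.r_[n,1]; return v/np.linalg.norm(v)
    A=np.stack([d(T,ut),-d(S,us)],1); t=np.linalg.lstsq(A,S.C-T.C,rcond=None)[0]
    p,q=T.C+A[:,0]*t[0],S.C-A[:,1]*t[1]; return (p+q)/2,np.linalg.norm(p-q)
# bar ends (top face) from the crops
for ut,us in [((533/3.1+225,358/3.1+195),(145/2.7+130,114/2.7+190)) if 0 else ((668/3.1+225,355/3.1+195),(143/2.7+130,114/2.7+190)),((535/3.1+225,359/3.1+195),(242/2.7+130,76/2.7+190)),((267/3.1+225,358/3.1+195),(428/2.7+130,62/2.7+190)),((41/3.1+225,57/3.1+195),(752/2.7+130,97/2.7+190)),((433/3.1+225,90/3.1+195),(459/2.7+130,150/2.7+190))]:
    p,e=tri(ut,us); print(p.round(4),round(e,4))
st=observe(); print(st["position"],st["tool_rot"][:,:2].round(4))
E
```

```text
corner 0.6856660032928616 0.17544349835973794 [-1.33227362 -2.26584819] 0.0002896939204334176 0.00011822372865154704
[ 0.4534 -0.3101  0.1353] 0.003
[ 0.4487 -0.2108  0.1324] 0.0015
[ 0.4487 -0.008   0.0712] 0.0037
[0.6894 0.183  0.0693] 0.016
[ 0.6533 -0.1322  0.1262] 0.0026
[0.15874764 0.52657849 0.23131401] [[-0.9574  0.2886]
 [ 0.2886  0.9574]
 [ 0.     -0.    ]]
```

```bash
cat > go.py <<'E'
import sys,numpy as np
from rig import observe
# args: x y z heading(deg of tool y) ... several targets chained (each from the previous)
a=[float(v) for v in sys.argv[1:]]
s=observe(); p=np.array(s["position"]); R=np.array(s["tool_rot"]); h=np.degrees(np.arctan2(R[1,1],R[0,1]))
print("t",round(s["time_s"],2),"at",p.round(4),"h",round(h,2),"F",np.round(s["ft_force"],2),"w",round(s["grip_width"],4),"g",round(s["gripper_force"],1))
for i in range(0,len(a),4):
    t=np.array(a[i:i+3]); c,n=np.cos(np.radians(h)),np.sin(np.radians(h)); d=t-p
    # tool y=(c,n,0), z=(0,0,-1), x=y x z=(-n,c,0)
    print("-> %.2f %.2f %.2f %.1f"%(100*(-n*d[0]+c*d[1]),100*(c*d[0]+n*d[1]),-100*d[2],h-a[i+3])); p,h=t,a[i+3]
E
python3 go.py .4512 -.2608 .20 2.3 .4512 -.2608 .111 2.3
```

```text
t 1.8 at [0.1587 0.5266 0.2313] h 73.22 F [ 0.61  0.45 -0.2 ] w 0.0853 g 0.0
-> -50.73 -66.95 3.13 70.9
-> 0.00 0.00 8.90 0.0
```

Call:
move_arm --series "-50.73 -66.95 3.13 70.9 1; -50.73 -66.95 3.13 70.9 1; -50.73 -66.95 3.13 70.9 1; -50.73 -66.95 3.13 70.9 1; -50.73 -66.95 3.13 70.9 1; -50.73 -66.95 3.13 70.9 1; -50.73 -66.95 3.13 70.9 1; -50.73 -66.95 3.13 70.9 1"

```text
time_s: 2.8
position: [0.3331, 0.0562, 0.213]
tool_rot: [[-0.039, 0.999, 0.002], [0.999, 0.039, -0.0], [-0.0, 0.002, -1.0]]
ft_force: [2.5, 0.6, -0.7]
grip_width: 0.0856
gripper_force: 0.0
```

```bash
python3 go.py .4512 -.2608 .20 2.3 .4512 -.2608 .111 2.3
```

```text
t 2.8 at [0.3331 0.0562 0.213 ] h 2.25 F [ 2.52  0.61 -0.65] w 0.0856 g 0.0
-> -32.14 10.56 1.30 -0.1
-> 0.00 0.00 8.90 0.0
```

Call:
move_arm --series "-32.14 10.56 1.3 0 1; -32.14 10.56 1.3 0 1; -32.14 10.56 1.3 0 1; -32.14 10.56 1.3 0 1; -32.14 10.56 1.3 0 1; -32.14 10.56 1.3 0 1; -32.14 10.56 1.3 0 1; -32.14 10.56 1.3 0 1"

```text
time_s: 3.8
position: [0.4509, -0.2577, 0.1998]
tool_rot: [[-0.041, 0.999, -0.0], [0.999, 0.041, 0.0], [0.0, -0.0, -1.0]]
ft_force: [-0.7, 1.1, -0.7]
grip_width: 0.0854
gripper_force: 0.0
```

```bash
python3 go.py .4512 -.2608 .111 2.3
```

```text
t 3.8 at [ 0.4509 -0.2577  0.1998] h 2.35 F [-0.7   1.1  -0.73] w 0.0854 g 0.0
-> -0.31 0.01 8.88 0.0
```

Call:
move_arm --series "-0.2 0 4.5 0 1; -0.3 0 8.9 0 1; -0.3 0 8.9 0 1; -0.3 0 8.9 0 1; -0.3 0 8.9 0 -1; -0.3 0 8.9 0 -1; -0.3 0 8.9 0 -1; -0.3 0 8.9 0 -1" --force 60

```text
time_s: 4.8
position: [0.4515, -0.2617, 0.1109]
tool_rot: [[-0.041, 0.999, 0.0], [0.999, 0.041, -0.0], [-0.0, 0.0, -1.0]]
ft_force: [3.9, 0.8, 0.6]
grip_width: 0.0122
gripper_force: 1.3
```

Call:
move_arm --series "0 0 0 0 -1; 0 0 0 0 -1; 0 0 -1 0 -1; 0 0 -2 0 -1; 0 0 -4 0 -1; 0 0 -7 0 -1; 0 0 -10 0 -1; 0 0 -10 0 -1"

```text
time_s: 5.8
position: [0.4519, -0.2621, 0.2126]
tool_rot: [[-0.041, 0.999, 0.003], [0.999, 0.041, -0.003], [-0.003, 0.003, -1.0]]
ft_force: [-0.5, -0.7, -3.5]
grip_width: 0.0112
gripper_force: 58.8
```

```bash
python3 go.py
python3 - <<'E'
from h import *
T=Cam("top");H,s,V=[T.hsv[...,i].astype(int) for i in range(3)]
S=Cam("scene"); cv2.imwrite("pics/s1.png",cv2.resize(S.im[150:320,100:420],None,fx=2.5,fy=2.5,interpolation=cv2.INTER_CUBIC))
E
```

```text
t 5.8 at [ 0.4519 -0.2621  0.2126] h 2.33 F [-0.53 -0.72 -3.55] w 0.0112 g 58.8
```

View pics/s1.png

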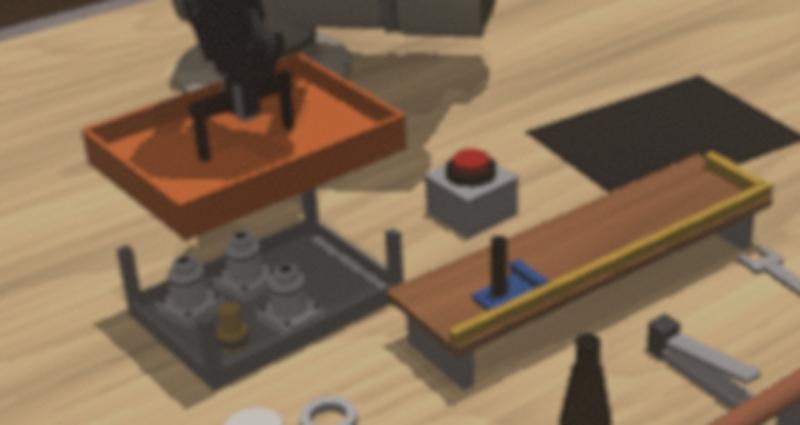

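The scene shows the tray held level, and at least three valves at about (185,290), (240,265) and (285,295), with the brass adaptor at (232,325).

```bash
python3 go.py .4597 .2767 .2126 -6.1 .4597 .2767 .0462 -6.1
```

```text
t 5.9 at [ 0.451  -0.2613  0.2098] h 2.32 F [ 0.14  0.68 -3.08] w 0.0107 g 58.8
-> 53.72 3.05 -0.28 8.4
-> 0.00 0.00 16.64 0.0
```

Call:
move_arm --series "4 0.2 -0.3 1 -1; 9 0.5 -0.3 2 -1; 15 0.9 -0.3 3 -1; 21 1.2 -0.3 4 -1; 27 1.5 -0.3 5 -1; 33 1.9 -0.3 6 -1; 39 2.2 -0.3 7 -1; 45 2.6 -0.3 8 -1" --force 80

```text
time_s: 6.9
position: [0.4582, 0.1909, 0.2122]
tool_rot: [[0.1, 0.995, -0.003], [0.995, -0.1, -0.001], [-0.001, -0.003, -1.0]]
ft_force: [1.2, -1.0, -2.5]
grip_width: 0.0106
gripper_force: 82.7
```

Call:
move_arm --series "5 0 0 0.4 -1; 8 0 0 0.4 -1; 8.7 0 0 0.4 -1; 8.7 0 0 0.4 -1; 8.7 0 3 0.4 -1; 8.7 0 7 0.4 -1; 8.7 0 10 0.4 -1; 8.7 0 10 0.4 -1"

```text
time_s: 7.9
position: [0.4668, 0.2741, 0.112]
tool_rot: [[0.107, 0.994, -0.005], [0.994, -0.107, -0.002], [-0.002, -0.005, -1.0]]
ft_force: [-0.2, -0.7, -2.3]
grip_width: 0.0105
gripper_force: 82.6
```

```bash
python3 go.py .4597 .2767 .0462 -6.1
python3 - <<'E'
from h import *
T=Cam("top");H,s,V=[T.hsv[...,i].astype(int) for i in range(3)]
cv2.imwrite("pics/t2.png",cv2.resize(T.im[200:370,130:490],None,fx=2.2,fy=2.2,interpolation=cv2.INTER_CUBIC))
for c in("top","scene"):
    for t in["valve1","adaptor","lower_tray"]: print(c,t,[(round(d["score"],2),np.round(d["point"],4).tolist()) for d in spotter.mark_of(t,c)])
E
```

```text
t 7.9 at [0.4668 0.2741 0.112 ] h -6.16 F [-0.17 -0.71 -2.29] w 0.0105 g 82.6
-> 0.19 -0.73 6.58 -0.1
top valve1 [(0.85, [0.4141, -0.3257, 0.0036]), (0.74, [0.4922, -0.2555, 0.0045]), (0.52, [0.4125, -0.2624, 0.0017])]
top adaptor [(0.56, [0.6638, 0.3411, 0.001]), (0.5, [0.492, -0.3185, 0.0031])]
top lower_tray [(0.65, [0.4513, -0.264, -0.0005]), (0.55, [0.7835, 0.1562, -0.0001])]
scene valve1 [(0.75, [0.4921, -0.2571, 0.0025]), (0.74, [0.4166, -0.3282, 0.002]), (0.72, [0.6606, 0.3434, 0.0015]), (0.67, [0.4096, -0.2621, 0.0023])]
scene adaptor [(0.47, [0.6613, 0.3438, 0.0036]), (0.45, [0.4911, -0.3227, 0.0069]), (0.18, [0.4479, -0.2605, 0.1696])]
scene lower_tray [(0.72, [0.4508, -0.2622, -0.0001])]
```

View pics/t2.png

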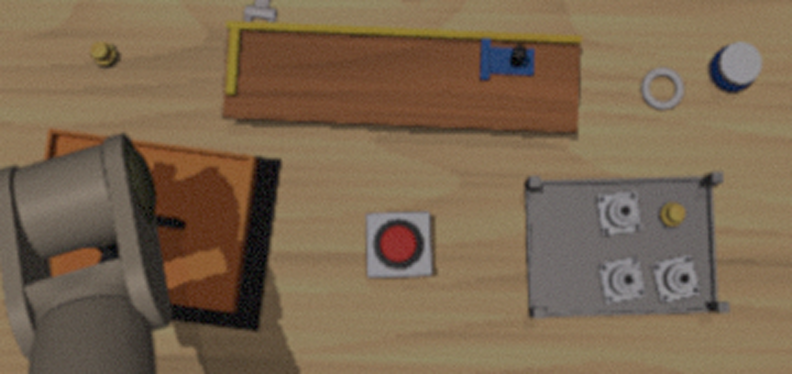

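The top view shows the tray above the mat. The grey tray holds three valves, at (620,213), (622,281) and (676,279), and the adaptor at (673,214).

Call:
move_arm --series "0.1 -0.4 1 0 -1; 0.2 -0.7 3 0 -1; 0.2 -0.7 5 0 -1; 0.2 -0.7 5.8 0 -1; 0.2 -0.7 6.2 0 -1; 0.2 -0.7 6.5 0 -1; 0.2 -0.7 6.6 0 -1; 0.2 -0.7 6.6 0 -1"

```text
time_s: 9.25
position: [0.4611, 0.2784, 0.048]
tool_rot: [[0.106, 0.994, 0.001], [0.994, -0.106, 0.0], [0.0, 0.0, -1.0]]
ft_force: [-0.1, 0.3, -3.0]
grip_width: 0.0105
gripper_force: 82.6
```

```bash
python3 go.py .4597 .2767 .0462 -6.1
```

```text
t 9.25 at [0.4611 0.2784 0.048 ] h -6.08 F [-0.13  0.33 -3.03] w 0.0105 g 82.6
-> -0.18 -0.12 0.18 0.0
```

Call:
move_arm --series "-0.1 -0.1 0.1 0 -1; -0.1 -0.1 0.2 0 -1; -0.1 -0.1 0.25 0 -1; -0.1 -0.1 0.25 0 -1"

```text
time_s: 9.75
position: [0.4597, 0.2774, 0.0461]
tool_rot: [[0.106, 0.994, 0.0], [0.994, -0.106, -0.0], [-0.0, 0.0, -1.0]]
ft_force: [-2.8, -0.9, 8.1]
grip_width: 0.0104
gripper_force: 84.2
```

```bash
python3 go.py .4597 .2767 .0462 -6.1
```

```text
t 9.75 at [0.4597 0.2774 0.0461] h -6.07 F [-2.79 -0.89  8.12] w 0.0104 g 84.2
-> -0.07 0.00 -0.01 0.0
```

Call:
move_arm --series "0 0 0 0 1; 0 0 0 0 1; 0 0 0 0 1; 0 0 -0.5 0 1; 0 0 -2.5 0 1; 0 0 -7 0 1; 0 0 -12 0 1; 0 0 -15 0 1"

```text
time_s: 10.75
position: [0.4602, 0.2776, 0.198]
tool_rot: [[0.106, 0.994, 0.003], [0.994, -0.106, 0.001], [0.001, 0.003, -1.0]]
ft_force: [1.0, 0.5, 0.2]
grip_width: 0.0854
gripper_force: 0.0
```

```bash
cat > valves.py <<'E'
from h import *
FL=box(-.023,.023,-.023,.023,0,.012)
def disc(r,z): return [[r*np.cos(t),r*np.sin(t),z] for t in np.linspace(0,6.28,24)]
MODEL=[FL,disc(.017,.012)+disc(.017,.046),disc(.011,.046)+disc(.011,.058)]
def valves(c,zmin,maxs=0.3):
    """fit every valve silhouette; zmin = height of the floor it stands on"""
    out=[]
    B=[[[x,y,z+zmin] for x,y,z in b] for b in MODEL]
    for d in spotter.cut_out("valve1",c.name):
        m=np.array(d["pixels"])
        if d["score"]<maxs or m.sum()<60: continue
        u=np.argwhere(m)[:,::-1].mean(0); w=c.unproj(u,zmin+.02)[0]
        best=min((fit(c,m,B,(w[0],w[1],a)) for a in(-.4,-.15,.15,.4)),key=lambda r:r[1])
        p,e=best; p[2]=(p[2]+np.pi/4)%(np.pi/2)-np.pi/4
        out.append((round(d["score"],2),int(m.sum()),(p[:2]*1e3).round(1).tolist(),round(float(np.degrees(p[2])),1),round(e,3)))
    return out
if __name__=="__main__":
    import sys
    for n in("top","scene"):
        c=Cam(n)
        for r in valves(c,float(sys.argv[1])): print(n,*r)
E
python3 go.py; python3 valves.py 0.004
```

```text
t 10.75 at [0.4602 0.2776 0.198 ] h -6.07 F [0.97 0.45 0.17] w 0.0854 g 0.0
top 0.89 317 [413.2, -264.1] 8.6 0.115
top 0.88 349 [415.5, -324.4] 13.8 0.056
top 0.65 326 [488.9, -261.2] 8.6 0.088
scene 0.69 459 [413.6, -323.2] 11.6 0.09
scene 0.6 467 [485.5, -257.1] 5.4 0.106
```

```bash
python3 go.py .489 -.258 .13 7 .489 -.258 .021 7
```

```text
t 10.95 at [0.4597 0.2774 0.1952] h -6.07 F [-0.06 -0.3  -0.63] w 0.0856 g 0.0
-> -52.93 8.58 6.52 -13.1
-> 0.00 0.00 10.90 0.0
```

Call:
move_arm --series "-6 1 0 -5 0.4; -12 2 0 -13.1 0.4; -18 3 0 -13.1 0.4; -24 4 0 -13.1 0.4; -30 5 1 -13.1 0.4; -36 6 2 -13.1 0.4; -42 7 4 -13.1 0.4; -48 8 6 -13.1 0.4" --force 40

```text
time_s: 11.95
position: [0.4877, -0.2071, 0.1343]
tool_rot: [[-0.122, 0.993, -0.002], [0.993, 0.122, 0.001], [0.002, -0.002, -1.0]]
ft_force: [0.5, -0.1, -0.1]
grip_width: 0.06
gripper_force: 0.0
```

Call:
move_arm --series "-3 -0.2 0.5 0 0.4; -4.9 -0.5 0.5 0 0.4; -4.9 -0.5 0.5 0 0.4; -4.9 -0.5 0.5 0 0.4"

```text
time_s: 12.45
position: [0.4895, -0.2534, 0.1313]
tool_rot: [[-0.123, 0.992, -0.0], [0.992, 0.123, 0.0], [0.0, -0.0, -1.0]]
ft_force: [-0.6, 0.6, 0.7]
grip_width: 0.0598
gripper_force: 0.0
```

```bash
python3 go.py .489 -.258 .13 7 .489 -.258 .021 7
python3 - <<'E'
from h import *
T=Cam("top");H,s,V=[T.hsv[...,i].astype(int) for i in range(3)]
m=np.zeros(H.shape,bool); m[255:360,135:270]=1
tr=m&(s>120)&(H<18)&(V>70)|m&(V<60)
f=lambda r:(np.r_[r[0][:2]*1e3,np.degrees(r[0][2])].round(2),round(r[1],3))
print("mat",f(fit(T,cv2.medianBlur(tr.astype(np.uint8),5)>0,[box(-.1,.1,-.135,.135,0,.003),box(-.085,.085,-.115,.115,.003,.039)],(.46,.277,-.1))))
o=cv2.medianBlur((m&(s>125)&(H>5)&(H<16)&(V>70)&(s>130)).astype(np.uint8),5)
n,l,st,_=cv2.connectedComponentsWithStats(o); k=1+st[1:,4].argmax(); o=l==k
o=cv2.morphologyEx(o.astype(np.uint8),cv2.MORPH_CLOSE,np.ones((9,9)))>0
print("tray",o.sum(),f(fit(T,o,[box(-.085,.085,-.115,.115,.003,.039)],(.46,.277,-.1))))
cv2.imwrite("pics/t3.png",cv2.resize(T.im[200:370,130:490],None,fx=2.2,fy=2.2,interpolation=cv2.INTER_CUBIC))
E
```

```text
t 12.45 at [ 0.4895 -0.2534  0.1313] h 7.08 F [-0.63  0.59  0.7 ] w 0.0598 g 0.0
-> -0.45 -0.10 0.13 0.1
-> 0.00 0.00 10.90 0.0
mat (array([458.79, 274.36,  -6.21]), np.float64(0.055))
tray 6427 (array([460.42, 278.87,  -6.06]), np.float64(0.022))
```

View pics/t3.png

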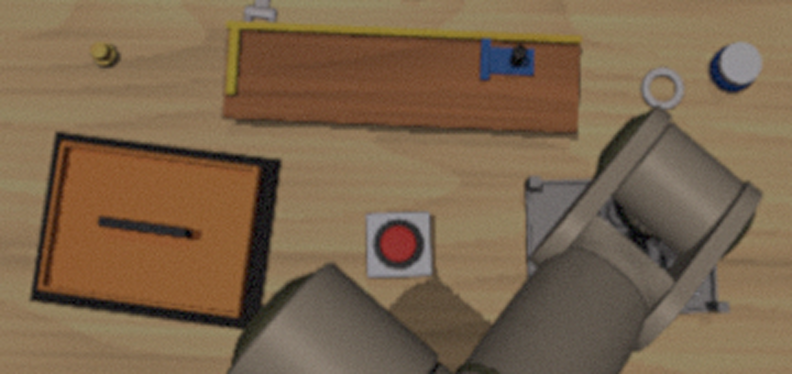

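The tray lies squarely in the mat's middle (fits agree within about 3 mm and 0.1°), and the rack and button are untouched.

Call:
move_arm --series "-0.4 -0.1 2 0.1 0.4; -0.4 -0.1 6 0.1 0.4; -0.4 -0.1 9 0.1 0.4; -0.4 -0.1 10.7 0.1 0.4; -0.4 -0.1 11 0.1 0.4; -0.4 -0.1 11 0.1 0.4; -0.4 -0.1 11 0.1 -1; -0.4 -0.1 11 0.1 -1" --force 40

```text
time_s: 13.5
position: [0.4895, -0.259, 0.0223]
tool_rot: [[-0.121, 0.993, 0.002], [0.993, 0.121, -0.001], [-0.001, 0.001, -1.0]]
ft_force: [-0.1, 1.6, 5.5]
grip_width: 0.0329
gripper_force: 39.5
```

Call:
move_arm --series "0 0 0 0 -1; 0 0 0 0 -1; 0 0 0 0 -1"

```text
time_s: 13.88
position: [0.4895, -0.2589, 0.0223]
tool_rot: [[-0.121, 0.993, 0.002], [0.993, 0.121, -0.001], [-0.001, 0.002, -1.0]]
ft_force: [0.7, 1.6, 5.1]
grip_width: 0.0329
gripper_force: 39.5
```

```bash
python3 go.py .489 -.258 .15 7 .6575 .1480 .15 -1.3
```

```text
t 13.88 at [ 0.4895 -0.2589  0.0223] h 6.92 F [0.69 1.58 5.09] w 0.0329 g 39.5
-> 0.10 -0.03 -12.77 -0.1
-> 38.24 21.67 -0.00 8.3
```

Call:
move_arm --series "0 0 -1 0 -1; 0 0 -5 0 -1; 0 0 -10 0 -1; 4 2.3 -13.8 2 -1; 9 5.1 -13.8 4 -1; 14 7.9 -13.8 6 -1; 19 10.8 -13.8 8.3 -1; 24 13.6 -13.8 8.3 -1"

```text
time_s: 14.88
position: [0.5953, -0.0023, 0.1596]
tool_rot: [[0.025, 1.0, -0.0], [1.0, -0.025, -0.0], [-0.0, -0.0, -1.0]]
ft_force: [0.9, -0.6, -3.1]
grip_width: 0.0324
gripper_force: 40.7
```

Call:
move_arm --series "6 2 0 0 -1; 10 4 0 0 -1; 12 6 0 0 -1; 13 6.5 0 0 -1; 13 6.5 0 0 -1"

```text
time_s: 15.5
position: [0.6627, 0.1243, 0.159]
tool_rot: [[0.024, 1.0, -0.001], [1.0, -0.024, -0.0], [-0.0, -0.001, -1.0]]
ft_force: [-0.1, -0.5, -2.6]
grip_width: 0.0328
gripper_force: 40.8
```

```bash
python3 go.py .6575 .1480 .09 -1.3
python3 - <<'E'
from h import *
T=Cam("top")
for d in spotter.mark_of("valve1","scene"): print(d["score"],np.round(d["point"],4))
S=Cam("scene"); cv2.imwrite("pics/s4.png",cv2.resize(S.im[120:300,230:450],None,fx=3,fy=3,interpolation=cv2.INTER_CUBIC))
E
```

```text
t 15.5 at [0.6627 0.1243 0.159 ] h -1.36 F [-0.07 -0.51 -2.56] w 0.0328 g 40.8
-> 2.36 -0.58 6.90 -0.1
0.92 [ 0.4111 -0.2609  0.0066]
0.86 [ 0.4892 -0.2585  0.0032]
0.79 [ 0.418  -0.3281  0.0011]
```

View pics/s4.png

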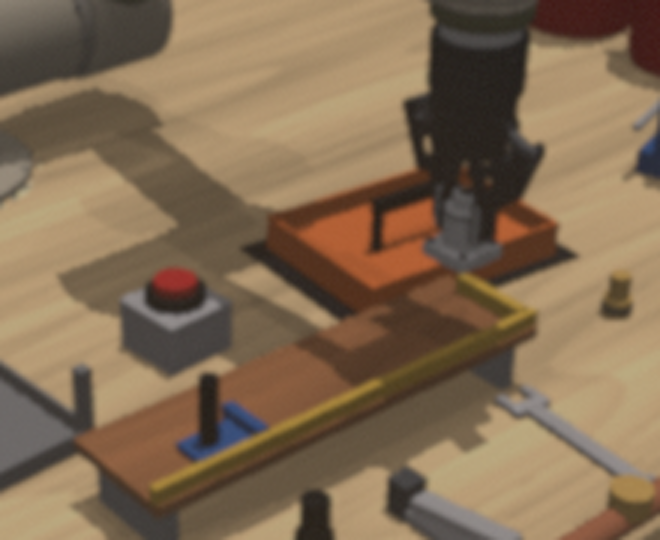

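The valve is held upright over the row's end (462,230). Next I'll lower it just short of the corner.

Call:
move_arm --series "1.5 -0.3 0 0 -1; 2.4 -0.6 0 0 -1; 2.4 -0.6 2 0 -1; 2.4 -0.6 4.5 0 -1; 2.4 -0.6 6.5 0 -1; 2.4 -0.6 7.2 0 -1; 2.4 -0.6 7.4 0 -1; 2.4 -0.6 7.4 0 -1"

```text
time_s: 16.65
position: [0.658, 0.1486, 0.086]
tool_rot: [[0.024, 1.0, 0.001], [1.0, -0.024, 0.0], [0.0, 0.001, -1.0]]
ft_force: [0.7, -0.2, -2.2]
grip_width: 0.0331
gripper_force: 40.8
```

```bash
python3 go.py .6575 .1480 .081 -1.3
```

```text
t 16.65 at [0.658  0.1486 0.086 ] h -1.37 F [ 0.69 -0.17 -2.17] w 0.0331 g 40.8
-> -0.06 -0.05 0.50 -0.1
```

Call:
move_arm --series "-0.1 0 0.2 0 -1; -0.1 0 0.4 0 -1; -0.1 0 0.5 0 -1; -0.1 0 0.55 0 -1; -0.1 0 0.55 0 -1"

```text
time_s: 17.27
position: [0.6577, 0.1474, 0.0803]
tool_rot: [[0.024, 1.0, 0.0], [1.0, -0.024, -0.0], [-0.0, 0.0, -1.0]]
ft_force: [-3.9, -0.1, 4.4]
grip_width: 0.0329
gripper_force: 41.3
```

```bash
python3 go.py .6575 .1480 .081 -1.3
```

```text
t 17.27 at [0.6577 0.1474 0.0803] h -1.38 F [-3.86 -0.14  4.39] w 0.0329 g 41.3
-> 0.06 -0.02 -0.07 -0.1
```

Call:
move_arm --series "0 0 -0.08 0 -1; 0 0 -0.08 0 -1; 0 0.1 -0.08 0 -1; 0 0.2 -0.08 0 -1; 0 0.2 -0.08 0 -1"

```text
time_s: 17.9
position: [0.6598, 0.1474, 0.0803]
tool_rot: [[0.024, 1.0, 0.0], [1.0, -0.024, 0.0], [0.0, 0.0, -1.0]]
ft_force: [-1.3, 0.1, -0.6]
grip_width: 0.0329
gripper_force: 40.9
```

Call:
move_arm --series "0 0.1 0 0 -1; 0 0.2 0 0 -1; 0 0.2 0 0 -1"

```text
time_s: 18.27
position: [0.6611, 0.1474, 0.0804]
tool_rot: [[0.024, 1.0, -0.002], [1.0, -0.024, -0.0], [-0.0, -0.002, -1.0]]
ft_force: [-5.5, 0.1, 1.3]
grip_width: 0.0329
gripper_force: 41.1
```

Call:
move_arm --series "0.15 -0.03 0 0 -1; 0.3 -0.03 0 0 -1; 0.4 -0.03 0 0 -1; 0.4 -0.03 0 0 -1"

```text
time_s: 18.77
position: [0.6611, 0.1503, 0.0804]
tool_rot: [[0.025, 1.0, -0.001], [1.0, -0.025, -0.002], [-0.002, -0.001, -1.0]]
ft_force: [-3.9, -3.2, 1.2]
grip_width: 0.0328
gripper_force: 41.0
```

Call:
move_arm --series "0.1 0 0 0 -1; 0.2 0 0 0 -1; 0.2 0 0 0 -1"

```text
time_s: 19.15
position: [0.6612, 0.1522, 0.0804]
tool_rot: [[0.025, 1.0, -0.001], [1.0, -0.025, -0.002], [-0.002, -0.001, -1.0]]
ft_force: [-4.8, -4.5, 1.5]
grip_width: 0.0329
gripper_force: 41.0
```

Call:
move_arm --series "0.1 0 0 0 -1; 0.2 0 0 0 -1; 0.2 0 0 0 -1"

```text
time_s: 19.52
position: [0.6612, 0.1542, 0.0804]
tool_rot: [[0.025, 1.0, -0.001], [1.0, -0.025, -0.002], [-0.002, -0.001, -1.0]]
ft_force: [-4.0, -4.4, 1.2]
grip_width: 0.0324
gripper_force: 41.0
```

Call:
move_arm --series "0.1 0 0 0 -1; 0.2 0 0 0 -1; 0.2 0 0 0 -1"

```text
time_s: 19.9
position: [0.6613, 0.1551, 0.0805]
tool_rot: [[0.025, 1.0, -0.002], [1.0, -0.025, -0.004], [-0.004, -0.002, -1.0]]
ft_force: [-5.7, -9.9, 2.4]
grip_width: 0.0329
gripper_force: 41.1
```

```bash
python3 go.py
python3 - <<'E'
from h import *
T=Cam("top");S=Cam("scene")
a=cv2.resize(T.im[195:255,225:305],None,fx=5,fy=5,interpolation=cv2.INTER_CUBIC)
b=cv2.resize(S.im[170:260,330:430],None,fx=4,fy=4,interpolation=cv2.INTER_CUBIC)
o=np.zeros((360,800,3),np.uint8);o[:300,:400]=a;o[:,400:]=b;cv2.imwrite("pics/p5.png",o)
E
```

```text
t 19.9 at [0.6613 0.1551 0.0805] h -1.45 F [-5.75 -9.93  2.38] w 0.0329 g 41.1
```

View pics/p5.png

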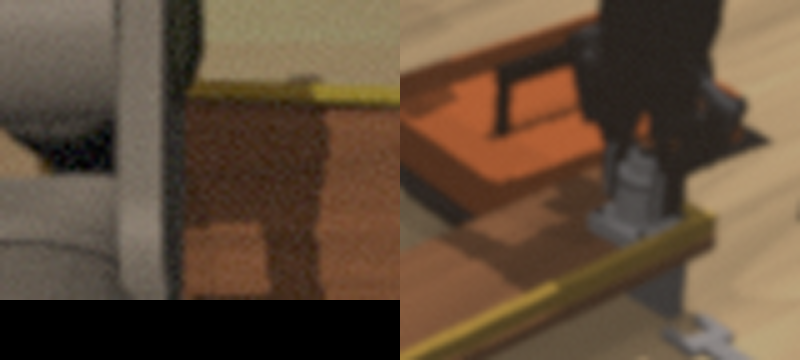

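The scene crop shows the valve standing in the corner, flange against the fence and end stop (about 635,215). Force now rises steeply (9.9 N), so it has stopped solid.

Call:
move_arm --series "-0.07 -0.03 0.03 0 -1; -0.07 -0.03 0.03 0 -1; -0.07 -0.03 0.03 0 0.1; -0.07 -0.03 0.03 0 0.1; -0.07 -0.03 0.03 0 0.1; -0.07 -0.03 -2 0 0.1; -0.07 -0.03 -6 0 0.2; -0.07 -0.03 -8 0 0.4"

```text
time_s: 21.0
position: [0.662, 0.1568, 0.1628]
tool_rot: [[0.024, 1.0, 0.003], [1.0, -0.024, 0.0], [0.0, 0.003, -1.0]]
ft_force: [-0.3, 1.4, -0.4]
grip_width: 0.0598
gripper_force: 0.0
```

```bash
python3 go.py .4125 -.263 .145 8.6 .4125 -.263 .025 8.6; python3 valves.py 0.004
```

```text
t 21.0 at [0.662  0.1568 0.1628] h -1.36 F [-0.27  1.39 -0.38] w 0.0598 g 0.0
-> -42.57 -23.94 1.78 -10.0
-> 0.00 0.00 12.00 0.0
top 0.88 333 [416.7, -325.7] 11.8 0.081
top 0.78 320 [414.8, -263.5] 11.8 0.107
scene 0.9 380 [591.0, 233.6] 11.2 0.19
scene 0.89 435 [411.6, -260.7] 9.2 0.075
scene 0.74 411 [412.6, -322.6] 3.6 0.193
```

Call:
move_arm --series "-5 -2.8 0 0 0.4; -10.5 -6 0 -5 0.4; -16 -9 0 -11.4 0.4; -21 -11.9 0 -11.4 0.4; -26 -14.7 0.5 -11.4 0.4; -31 -17.5 1 -11.4 0.4; -36 -20.4 1.5 -11.4 0.4; -41 -23.2 1.8 -11.4 0.4"

```text
time_s: 22.2
position: [0.4179, -0.2486, 0.1411]
tool_rot: [[-0.174, 0.985, -0.002], [0.985, 0.174, 0.002], [0.002, -0.001, -1.0]]
ft_force: [1.2, -0.2, 0.2]
grip_width: 0.0593
gripper_force: 0.0
```

```bash
python3 go.py .414 -.2637 .145 10 .414 -.2637 .025 10; python3 go.py .414 -.2637 .025 10
```

```text
t 22.2 at [ 0.4179 -0.2486  0.1411] h 10.03 F [ 1.2  -0.24  0.17] w 0.0593 g 0.0
-> -1.42 -0.65 -0.39 0.0
-> 0.00 0.00 12.00 0.0
t 22.2 at [ 0.4179 -0.2486  0.1411] h 10.03 F [ 1.2  -0.24  0.17] w 0.0593 g 0.0
-> -1.42 -0.65 11.61 0.0
```

Call:
move_arm --series "-1.4 -0.6 0 0 0.4; -1.4 -0.6 0 0 0.4; -1.4 -0.6 4 0 0.4; -1.4 -0.6 8 0 0.4; -1.4 -0.6 8 0 0.4"

```text
time_s: 22.82
position: [0.4156, -0.2601, 0.0605]
tool_rot: [[-0.176, 0.984, -0.004], [0.984, 0.176, 0.004], [0.005, -0.003, -1.0]]
ft_force: [1.1, 0.6, -0.4]
grip_width: 0.0599
gripper_force: 0.0
```

```bash
python3 go.py .414 -.2637 .025 10
```

```text
t 22.82 at [ 0.4156 -0.2601  0.0605] h 10.13 F [ 1.12  0.64 -0.36] w 0.0599 g 0.0
-> -0.33 -0.23 3.55 0.1
```

Call:
move_arm --series "-0.3 -0.2 1.5 0 0.4; -0.3 -0.2 3 0 0.4; -0.3 -0.2 3.5 0 0.4; -0.3 -0.2 3.5 0 0.4; -0.3 -0.2 3.5 0 -1; -0.3 -0.2 3.5 0 -1; -0.3 -0.2 3.5 0 -1; -0.3 -0.2 3.5 0 -1"

```text
time_s: 23.82
position: [0.4149, -0.266, 0.0284]
tool_rot: [[-0.174, 0.985, 0.001], [0.985, 0.174, -0.001], [-0.001, 0.001, -1.0]]
ft_force: [-0.2, 0.8, 5.8]
grip_width: 0.0327
gripper_force: 39.3
```

```bash
python3 go.py .414 -.2637 .16 10 .6575 .1000 .16 -1.3
```

```text
t 23.82 at [ 0.4149 -0.266   0.0284] h 10.02 F [-0.25  0.78  5.78] w 0.0327 g 39.3
-> 0.24 -0.05 -13.16 0.0
-> 31.59 30.30 -0.00 11.3
```

Call:
move_arm --series "0.2 0 -1 0 -1; 0.2 0 -5 0 -1; 0.2 0 -10 0 -1; 3.7 3.3 -13.2 2 -1; 7.2 6.8 -13.2 5 -1; 10.7 10.2 -13.2 8 -1; 14.2 13.6 -13.2 11.3 -1; 17.7 17 -13.2 11.3 -1"

```text
time_s: 24.82
position: [0.5517, -0.0603, 0.1601]
tool_rot: [[0.023, 1.0, 0.0], [1.0, -0.023, -0.0], [-0.0, 0.0, -1.0]]
ft_force: [-0.4, -1.2, -1.8]
grip_width: 0.0329
gripper_force: 40.4
```

```bash
python3 go.py .6565 .0985 .16 -1.3
```

```text
t 24.82 at [ 0.5517 -0.0603  0.1601] h -1.31 F [-0.43 -1.16 -1.77] w 0.0329 g 40.4
-> 16.12 10.12 0.01 -0.0
```

Call:
move_arm --series "5 3.1 0 0 -1; 10 6.2 0 0 -1; 14 8.8 0 0 -1; 16.1 10 0 0 -1; 16.1 10 0 0 -1; 16.1 10 1.5 0 -1; 16.1 10 4 0 -1; 16.1 10 5 0 -1"

```text
time_s: 25.82
position: [0.6535, 0.0958, 0.1075]
tool_rot: [[0.024, 1.0, -0.004], [1.0, -0.024, -0.0], [-0.0, -0.004, -1.0]]
ft_force: [-0.3, -0.1, -2.3]
grip_width: 0.0323
gripper_force: 40.5
```

```bash
python3 go.py .6565 .0985 .0865 -1.3
python3 - <<'E'
from h import *
S=Cam("scene")
for d in spotter.mark_of("valve1","scene"): print(round(d["score"],2),np.round(d["point"],4))
cv2.imwrite("pics/s6.png",cv2.resize(S.im[160:280,280:430],None,fx=4,fy=4,interpolation=cv2.INTER_CUBIC))
E
```

```text
t 25.82 at [0.6535 0.0958 0.1075] h -1.35 F [-0.3  -0.09 -2.26] w 0.0323 g 40.5
-> 0.28 0.29 2.10 -0.1
0.9 [0.6469 0.0999 0.0855]
0.57 [ 0.4209 -0.3275 -0.0013]
0.57 [0.6612 0.1539 0.0609]
```

View pics/s6.png

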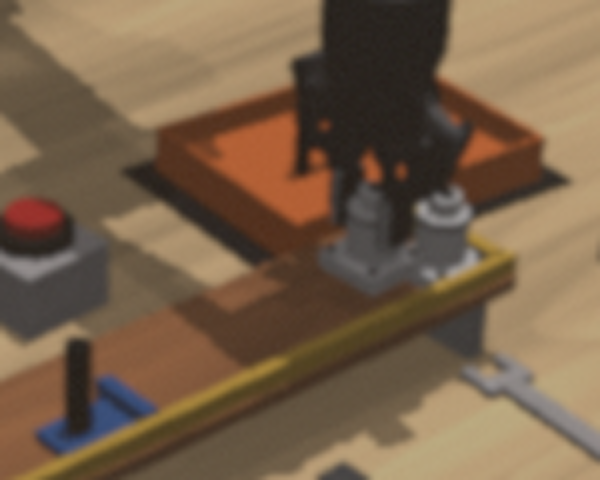

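The first valve stands in the corner (443,230). The second hangs upright just before it (370,240).

Call:
move_arm --series "0.1 0.1 0.5 0 -1; 0.2 0.2 1.2 0 -1; 0.2 0.2 1.7 0 -1; 0.2 0.2 1.95 0 -1; 0.2 0.2 2.1 0 -1; 0.2 0.2 2.15 0 -1; 0.2 0.2 2.15 0 -1"

```text
time_s: 26.8
position: [0.6569, 0.0987, 0.0881]
tool_rot: [[0.022, 1.0, 0.0], [1.0, -0.022, -0.0], [-0.0, 0.0, -1.0]]
ft_force: [-0.8, 0.1, -1.1]
grip_width: 0.0324
gripper_force: 40.5
```

```bash
python3 go.py .6615 .0985 .0865 -1.3
```

```text
t 26.8 at [0.6569 0.0987 0.0881] h -1.28 F [-0.79  0.14 -1.13] w 0.0324 g 40.5
-> -0.01 0.46 0.16 0.0
```

Call:
move_arm --series "0 0 0.1 0 -1; 0 0 0.15 0 -1; 0 0 0.15 0 -1"

```text
time_s: 27.18
position: [0.6568, 0.0988, 0.0865]
tool_rot: [[0.022, 1.0, 0.0], [1.0, -0.022, 0.0], [0.0, 0.0, -1.0]]
ft_force: [-0.3, 1.0, -1.8]
grip_width: 0.0325
gripper_force: 40.6
```

Call:
move_arm --series "0 0.1 -0.03 0 -1; 0 0.2 -0.03 0 -1; 0 0.3 -0.03 0 -1; 0 0.3 -0.03 0 -1"

```text
time_s: 27.68
position: [0.6596, 0.0987, 0.0867]
tool_rot: [[0.022, 1.0, -0.001], [1.0, -0.022, 0.0], [-0.0, -0.001, -1.0]]
ft_force: [-2.1, -0.1, -0.8]
grip_width: 0.0327
gripper_force: 40.6
```

Call:
move_arm --series "0 0.1 0 0 -1; 0 0.15 0 0 -1; 0 0.15 0 0 -1"

```text
time_s: 28.05
position: [0.6598, 0.0989, 0.0867]
tool_rot: [[0.022, 1.0, -0.004], [1.0, -0.022, 0.0], [0.0, -0.004, -1.0]]
ft_force: [-8.0, 0.8, 2.9]
grip_width: 0.0327
gripper_force: 40.9
```

Call:
move_arm --series "0.15 -0.03 0 0 -1; 0.3 -0.03 0 0 -1; 0.4 -0.03 0 0 -1; 0.5 -0.03 0 0 -1; 0.5 -0.03 0 0 -1"

```text
time_s: 28.68
position: [0.66, 0.1018, 0.0869]
tool_rot: [[0.023, 1.0, -0.004], [1.0, -0.023, -0.003], [-0.003, -0.003, -1.0]]
ft_force: [-8.5, -7.1, 3.4]
grip_width: 0.0328
gripper_force: 41.0
```

Call:
move_arm --series "0 -0.05 0 0 -1; 0.1 -0.05 0 0 -1; 0.2 -0.05 0 0 -1; 0.2 -0.05 0 0 -1"

```text
time_s: 29.18
position: [0.6599, 0.1045, 0.0867]
tool_rot: [[0.023, 1.0, -0.002], [1.0, -0.023, -0.002], [-0.002, -0.002, -1.0]]
ft_force: [-5.5, -5.5, 0.9]
grip_width: 0.0325
gripper_force: 40.7
```

Call:
move_arm --series "0.1 0 0 0 -1; 0.15 0 0 0 -1; 0.15 0 0 0 -1"

```text
time_s: 29.55
position: [0.6599, 0.1052, 0.0868]
tool_rot: [[0.023, 1.0, -0.003], [1.0, -0.023, -0.003], [-0.003, -0.003, -1.0]]
ft_force: [-6.0, -7.9, 1.6]
grip_width: 0.0329
gripper_force: 40.8
```

Call:
move_arm --series "-0.05 -0.03 0.06 0 -1; -0.05 -0.03 0.06 0 -1; -0.05 -0.03 0.06 0 0.1; -0.05 -0.03 0.06 0 0.1; -0.05 -0.03 0.06 0 0.1; -0.05 -0.03 -2 0 0.1; -0.05 -0.03 -6 0 0.2; -0.05 -0.03 -7 0 0.4"

```text
time_s: 30.55
position: [0.6614, 0.1068, 0.1596]
tool_rot: [[0.022, 1.0, 0.005], [1.0, -0.022, -0.0], [0.0, 0.005, -1.0]]
ft_force: [-0.7, 0.3, -0.4]
grip_width: 0.0595
gripper_force: 0.0
```

```bash
python3 go.py .416 -.325 .145 12.5; python3 valves.py 0.004
python3 - <<'E'
from h import *
from rig import spotter
for n in("top","scene"):
    for d in spotter.mark_of("valve1",n): print(n,round(d["score"],2),np.round(d["point"],4))
E
```

```text
t 30.55 at [0.6614 0.1068 0.1596] h -1.26 F [-0.72  0.27 -0.41] w 0.0595 g 0.0
-> -43.71 -23.58 1.46 -13.8
top 0.79 330 [415.5, -324.5] 13.6 0.08
top 0.69 192 [673.1, 165.8] 5.9 0.776
top 0.51 114 [665.1, 339.9] -25.7 2.049
scene 0.83 365 [589.6, 181.8] 8.3 0.17
scene 0.32 420 [588.7, -71.8] 35.2 0.374
top 0.7 [0.6634 0.1626 0.0625]
top 0.6 [ 0.413  -0.3253  0.002 ]
scene 0.91 [ 0.4164 -0.3274  0.0017]
scene 0.9 [0.655  0.1082 0.0618]
scene 0.53 [0.6581 0.156  0.0601]
```

Call:
move_arm --series "-5 -2.7 0 0 0.4; -10.5 -5.6 0 -5 0.4; -16 -8.6 0 -14.2 0.4; -21 -11.3 0 -14.2 0.4; -26.5 -14.3 0 -14.2 0.4; -32 -17.3 0 -14.2 0.4; -37 -20 0.5 -14.2 0.4; -42 -22.7 1 -14.2 0.4"

```text
time_s: 31.85
position: [0.4228, -0.3095, 0.146]
tool_rot: [[-0.223, 0.975, -0.001], [0.975, 0.223, 0.001], [0.001, -0.0, -1.0]]
ft_force: [0.3, -0.3, -0.2]
grip_width: 0.0595
gripper_force: 0.0
```

```bash
python3 go.py .4155 -.3247 .145 13
```

```text
t 31.85 at [ 0.4228 -0.3095  0.146 ] h 12.91 F [ 0.31 -0.25 -0.17] w 0.0595 g 0.0
-> -1.32 -1.05 0.10 -0.1
```

Call:
move_arm --series "-1.2 -0.95 0 0 0.4; -1.2 -0.95 2 0 0.4; -1.2 -0.95 5 0 0.4; -1.2 -0.95 8 0 0.4; -1.2 -0.95 8 0 0.4; -1.2 -0.95 8 0 0.4"

```text
time_s: 32.6
position: [0.4181, -0.322, 0.0676]
tool_rot: [[-0.224, 0.975, 0.001], [0.975, 0.224, -0.001], [-0.001, 0.001, -1.0]]
ft_force: [0.5, 0.6, 0.1]
grip_width: 0.0598
gripper_force: 0.0
```

```bash
python3 go.py .4155 -.3247 .023 13
```

```text
t 32.6 at [ 0.4181 -0.322   0.0676] h 12.95 F [0.49 0.62 0.1 ] w 0.0598 g 0.0
-> -0.21 -0.31 4.46 -0.0
```

Call:
move_arm --series "-0.1 -0.2 2 0 0.4; -0.15 -0.25 4 0 0.4; -0.15 -0.25 4.5 0 0.4; -0.15 -0.25 4.5 0 0.4; -0.15 -0.25 4.5 0 -1; -0.15 -0.25 4.5 0 -1; -0.15 -0.25 4.5 0 -1; -0.15 -0.25 4.5 0 -1"

```text
time_s: 33.6
position: [0.4159, -0.3243, 0.0228]
tool_rot: [[-0.224, 0.975, 0.001], [0.975, 0.224, -0.001], [-0.002, 0.001, -1.0]]
ft_force: [1.6, 1.1, 6.5]
grip_width: 0.0328
gripper_force: 39.4
```

```bash
python3 go.py .4155 -.3247 .16 13 .555 -.09 .16 -1.3 .6555 .0525 .16 -1.3
```

```text
t 33.6 at [ 0.4159 -0.3243  0.0228] h 12.93 F [1.62 1.09 6.48] w 0.0328 g 39.4
-> -0.03 -0.05 -13.72 -0.1
-> 19.73 18.87 -0.00 14.3
-> 14.47 9.72 -0.00 0.0
```

Call:
move_arm --series "0 0 -1 0 -1; 0 0 -5 0 -1; 0 0 -10 0 -1; 3.7 3.5 -13.7 3 -1; 7.4 7 -13.7 7 -1; 11.2 10.7 -13.7 11 -1; 15 14.4 -13.7 14.2 -1; 19.7 18.9 -13.7 14.2 -1"

```text
time_s: 34.6
position: [0.5547, -0.0906, 0.1594]
tool_rot: [[0.024, 1.0, 0.0], [1.0, -0.024, -0.0], [-0.0, 0.0, -1.0]]
ft_force: [0.9, -0.6, -2.8]
grip_width: 0.0327
gripper_force: 40.7
```

```bash
python3 go.py .6559 .055 .16 -1.3
python3 - <<'E'
from h import *
T=Cam("top");S=Cam("scene")
a=cv2.resize(T.im[195:255,225:325],None,fx=4,fy=4,interpolation=cv2.INTER_CUBIC)
b=cv2.resize(S.im[170:290,320:420],None,fx=4,fy=4,interpolation=cv2.INTER_CUBIC)
o=np.zeros((480,800,3),np.uint8);o[:240,:400]=a;o[:,400:]=b;cv2.imwrite("pics/p7.png",o)
E
```

```text
t 34.6 at [ 0.5547 -0.0906  0.1594] h -1.36 F [ 0.94 -0.63 -2.76] w 0.0327 g 40.7
-> 14.79 9.77 -0.06 -0.1
```

View pics/p7.png

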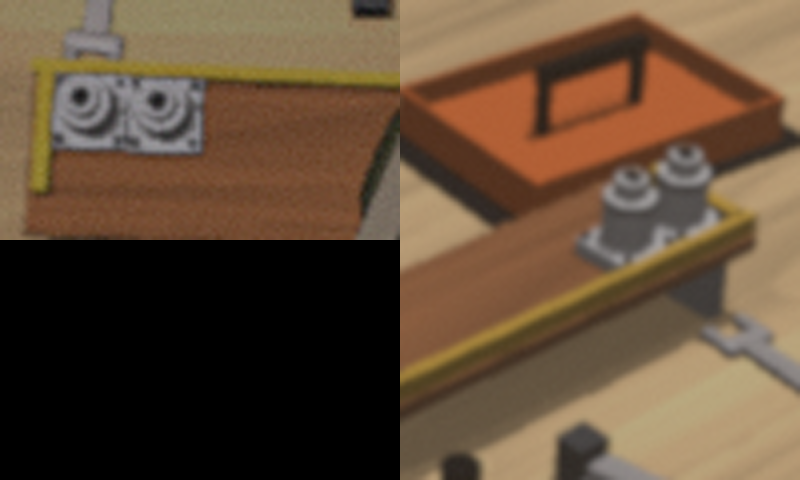

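Both placed valves stand square and touching in the corner (top crop 88,108 and 163,112). Next is the third.

Call:
move_arm --series "5 3.3 0 0 -1; 10 6.6 0 0 -1; 13.5 8.9 0 0 -1; 14.8 9.7 0 0 -1; 14.8 9.7 2 0 -1; 14.8 9.7 5 0 -1; 14.8 9.7 7 0 -1; 14.8 9.7 7 0 -1"

```text
time_s: 35.7
position: [0.6534, 0.0529, 0.0876]
tool_rot: [[0.023, 1.0, -0.004], [1.0, -0.023, 0.0], [-0.0, -0.004, -1.0]]
ft_force: [0.3, 0.1, -3.1]
grip_width: 0.0331
gripper_force: 41.0
```

```bash
python3 go.py .6559 .055 .0805 -1.3
```

```text
t 35.7 at [0.6534 0.0529 0.0876] h -1.33 F [ 0.35  0.1  -3.09] w 0.0331 g 41.0
-> 0.21 0.24 0.71 -0.0
```

Call:
move_arm --series "0 0 0.3 0 -1; 0 0 0.5 0 -1; 0 0 0.6 0 -1; 0 0 0.6 0 -1"

```text
time_s: 36.2
position: [0.6546, 0.0539, 0.083]
tool_rot: [[0.022, 1.0, 0.0], [1.0, -0.022, -0.0], [-0.0, 0.0, -1.0]]
ft_force: [0.2, 0.0, -2.2]
grip_width: 0.0325
gripper_force: 41.0
```

```bash
python3 go.py .6559 .055 .0805 -1.3
```

```text
t 36.2 at [0.6546 0.0539 0.083 ] h -1.27 F [ 0.23  0.   -2.2 ] w 0.0325 g 41.0
-> 0.11 0.13 0.25 0.0
```

Call:
move_arm --series "0 0 0.1 0 -1; 0 0 0.2 0 -1; 0 0 0.2 0 -1; 0 0.1 0.2 0 -1; 0 0.25 0.2 0 -1; 0 0.35 0.2 0 -1; 0 0.35 0.2 0 -1"

```text
time_s: 37.08
position: [0.6582, 0.0538, 0.0809]
tool_rot: [[0.022, 1.0, 0.0], [1.0, -0.022, -0.0], [-0.0, 0.0, -1.0]]
ft_force: [0.1, -0.1, 0.4]
grip_width: 0.0328
gripper_force: 41.2
```

Call:
move_arm --series "0 0.1 0 0 -1; 0 0.15 0 0 -1; 0 0.15 0 0 -1"

```text
time_s: 37.45
position: [0.6589, 0.0538, 0.0809]
tool_rot: [[0.022, 1.0, -0.002], [1.0, -0.022, 0.0], [-0.0, -0.002, -1.0]]
ft_force: [-5.2, -0.4, 3.9]
grip_width: 0.0326
gripper_force: 41.5
```

Call:
move_arm --series "0.15 -0.04 -0.04 0 -1; 0.3 -0.04 -0.04 0 -1; 0.45 -0.04 -0.04 0 -1; 0.55 -0.04 -0.04 0 -1; 0.55 -0.04 -0.04 0 -1"

```text
time_s: 38.08
position: [0.659, 0.0589, 0.081]
tool_rot: [[0.023, 1.0, -0.001], [1.0, -0.023, -0.001], [-0.001, -0.001, -1.0]]
ft_force: [-3.9, -3.5, 0.6]
grip_width: 0.0326
gripper_force: 41.2
```

Call:
move_arm --series "0.1 0 0 0 -1; 0.2 0 0 0 -1; 0.25 0 0 0 -1; 0.25 0 0 0 -1"

```text
time_s: 38.58
position: [0.6591, 0.0613, 0.081]
tool_rot: [[0.023, 1.0, -0.001], [1.0, -0.023, -0.001], [-0.001, -0.001, -1.0]]
ft_force: [-3.8, -3.5, -0.3]
grip_width: 0.0325
gripper_force: 41.2
```

Call:
move_arm --series "0.1 0 0 0 -1; 0.15 0 0 0 -1; 0.15 0 0 0 -1"

```text
time_s: 38.95
position: [0.6591, 0.0628, 0.0809]
tool_rot: [[0.023, 1.0, -0.001], [1.0, -0.023, -0.001], [-0.001, -0.001, -1.0]]
ft_force: [-4.5, -3.3, -0.1]
grip_width: 0.033
gripper_force: 41.2
```

Call:
move_arm --series "0.1 0 0 0 -1; 0.15 0 0 0 -1; 0.15 0 0 0 -1"

```text
time_s: 39.33
position: [0.6591, 0.0634, 0.081]
tool_rot: [[0.023, 1.0, -0.001], [1.0, -0.023, -0.002], [-0.002, -0.001, -1.0]]
ft_force: [-4.6, -6.5, 0.2]
grip_width: 0.0326
gripper_force: 41.3
```

Contact at y = 0.063. Release the valve and look at the row.

Call:
move_arm --series "-0.05 -0.03 0.05 0 -1; -0.05 -0.03 0.05 0 -1; -0.05 -0.03 0.05 0 0.1; -0.05 -0.03 0.05 0 0.1; -0.05 -0.03 0.05 0 0.1; -0.05 -0.03 -2 0 0.1; -0.05 -0.03 -6 0 0.1; -0.05 -0.03 -9 0 0.1"

```text
time_s: 40.33
position: [0.6594, 0.0645, 0.1729]
tool_rot: [[0.022, 1.0, 0.002], [1.0, -0.022, 0.0], [0.0, 0.002, -1.0]]
ft_force: [0.4, 0.7, -0.0]
grip_width: 0.0468
gripper_force: 0.0
```

Call:
move_arm --series "-4 -4 0 0 0.1; -9 -9 0 0 0.1; -14 -13 0 0 0.1; -19 -14 0 0 0.1; -23 -14 0 0 0.1; -23 -14 0 0 0.1; -23 -14 0 0 0.1"

```text
time_s: 41.2
position: [0.514, -0.162, 0.1711]
tool_rot: [[0.022, 1.0, 0.0], [1.0, -0.022, 0.0], [0.0, 0.0, -1.0]]
ft_force: [-0.5, 0.9, 0.0]
grip_width: 0.0472
gripper_force: 0.0
```

```bash
python3 go.py
python3 - <<'E'
from h import *
T=Cam("top");S=Cam("scene")
for c in("top","scene"):
    for t in["valve1","follower_face","follower_post"]: print(c,t,[(round(d["score"],2),np.round(d["point"],4).tolist()) for d in spotter.mark_of(t,c) if d["score"]>.3])
a=cv2.resize(T.im[195:255,225:325],None,fx=4,fy=4,interpolation=cv2.INTER_CUBIC)
a2=cv2.resize(T.im[205:265,300:400],None,fx=4,fy=4,interpolation=cv2.INTER_CUBIC)
b=cv2.resize(S.im[170:290,300:400],None,fx=4,fy=4,interpolation=cv2.INTER_CUBIC)
o=np.zeros((480,800,3),np.uint8);o[:240,:400]=a;o[240:,:400]=a2;o[:,400:]=b;cv2.imwrite("pics/p8.png",o)
E
```

```text
t 41.2 at [ 0.514  -0.162   0.1711] h -1.27 F [-0.48  0.87  0.04] w 0.0472 g 0.0
top valve1 [(0.8, [0.6549, 0.1098, 0.0589]), (0.55, [0.6459, 0.0577, 0.0644])]
top follower_face [(0.84, [0.6515, -0.0926, 0.0702]), (0.62, [0.7867, 0.1553, -0.0034])]
top follower_post [(0.65, [0.6588, -0.1338, 0.1071])]
scene valve1 [(0.79, [0.6549, 0.1084, 0.0624]), (0.6, [0.6472, 0.0619, 0.0566]), (0.56, [0.661, 0.1562, 0.0573]), (0.41, [0.4477, -0.0037, 0.0721])]
scene follower_face [(0.94, [0.6558, -0.0984, 0.0698])]
scene follower_post [(0.72, [0.6506, -0.1371, 0.1056]), (0.52, [0.6563, 0.111, 0.0635])]
```

View pics/p8.png

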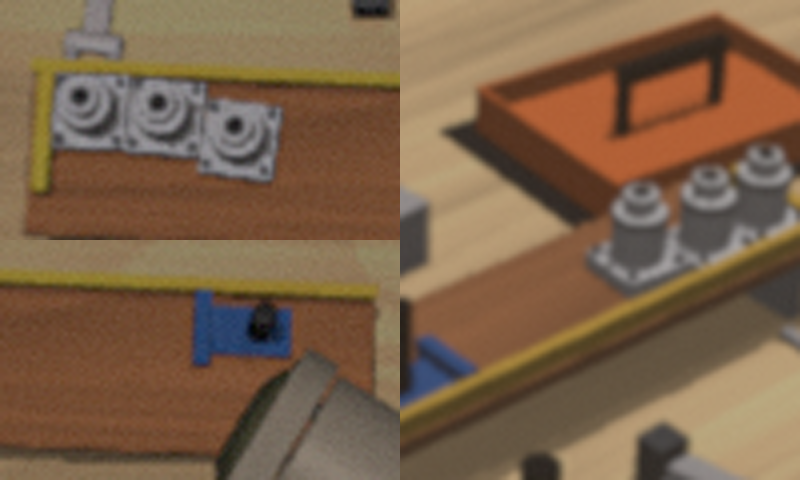

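The third valve now stands about 12 mm off the fence and slightly turned (top crop 238,138); the other two are fine. I'll measure it and regrip it.

```bash
python3 valves.py 0.062
```

```text
top 0.91 346 [658.3, 107.7] -0.1 0.085
top 0.84 355 [645.2, 60.8] -5.1 0.066
top 0.55 353 [660.7, 154.5] 0.1 0.074
scene 0.85 429 [642.9, 64.3] -7.5 0.073
scene 0.83 321 [652.4, 114.1] 28.4 0.343
scene 0.5 296 [654.8, 162.0] 30.0 0.41
scene 0.35 611 [822.4, -179.7] 26.7 0.379
```

```bash
python3 go.py .645 .0612 .165 -5.5 .645 .0612 .081 -5.5
```

```text
t 41.8 at [ 0.514  -0.1625  0.1712] h -1.27 F [ 0.22 -0.49  0.28] w 0.0473 g 0.0
-> 22.65 12.60 0.62 4.2
-> 0.00 0.00 8.40 0.0
```

Call:
move_arm --series "4.5 2.5 0 4.2 0.4; 10 5.6 0 4.2 0.4; 15 8.3 0 4.2 0.4; 20 11.1 0 4.2 0.4; 22.7 12.6 0.6 4.2 0.4; 22.7 12.6 0.6 4.2 0.4; 22.7 12.6 2 4.2 0.4; 22.7 12.6 2 4.2 0.4"

```text
time_s: 42.8
position: [0.6441, 0.0605, 0.1498]
tool_rot: [[0.097, 0.995, -0.003], [0.995, -0.097, 0.0], [-0.0, -0.003, -1.0]]
ft_force: [-0.1, -0.2, 0.3]
grip_width: 0.0597
gripper_force: 0.0
```

```bash
python3 go.py .645 .0612 .081 -5.5
```

```text
t 42.8 at [0.6441 0.0605 0.1498] h -5.56 F [-0.07 -0.2   0.25] w 0.0597 g 0.0
-> 0.08 0.09 6.88 -0.1
```

Call:
move_arm --series "0 0 2.5 0 0.4; 0 0 5 0 0.4; 0 0 6.4 0 0.4; 0 0 6.8 0 0.4; 0 0 6.8 0 0.4; 0 0 6.8 0 -1; 0 0 6.8 0 -1; 0 0 6.8 0 -1"

```text
time_s: 43.8
position: [0.6454, 0.0616, 0.0842]
tool_rot: [[0.095, 0.995, 0.002], [0.995, -0.095, -0.0], [-0.0, 0.002, -1.0]]
ft_force: [-0.8, 0.0, 5.3]
grip_width: 0.0328
gripper_force: 40.0
```

```bash
python3 go.py .645 .0612 .081 -5.5
```

```text
t 43.8 at [0.6454 0.0616 0.0842] h -5.47 F [-0.83  0.05  5.3 ] w 0.0328 g 40.0
-> -0.04 -0.04 0.32 0.0
```

Call:
move_arm --series "0 0 -0.3 0 -1; -0.2 0 -0.3 0 -1; -0.4 0.1 -0.3 -2 -1; -0.4 0.4 -0.3 -4.2 -1; -0.4 0.8 -0.3 -4.2 -1; -0.4 1 -0.3 -4.2 -1; -0.4 1 -0.2 -4.2 -1; -0.4 1 -0.2 -4.2 -1"

```text
time_s: 44.8
position: [0.6544, 0.0567, 0.085]
tool_rot: [[0.022, 1.0, -0.0], [1.0, -0.022, 0.0], [0.0, -0.0, -1.0]]
ft_force: [-0.3, 0.1, -2.5]
grip_width: 0.0329
gripper_force: 40.0
```

```bash
python3 go.py .659 .0575 .0837 -1.3
```

```text
t 44.8 at [0.6544 0.0567 0.085 ] h -1.29 F [-0.3   0.07 -2.5 ] w 0.0329 g 40.0
-> 0.09 0.46 0.13 0.0
```

Call:
move_arm --series "0 0.1 0.06 0 -1; 0 0.25 0.06 0 -1; 0 0.4 0.06 0 -1; 0 0.5 0.06 0 -1; 0 0.55 0.06 0 -1; 0 0.55 0.06 0 -1"

```text
time_s: 45.55
position: [0.6592, 0.0565, 0.0845]
tool_rot: [[0.022, 1.0, -0.002], [1.0, -0.022, -0.0], [-0.0, -0.002, -1.0]]
ft_force: [-5.6, -0.5, 0.7]
grip_width: 0.0328
gripper_force: 40.2
```

Call:
move_arm --series "0.15 -0.03 0 0 -1; 0.3 -0.03 0 0 -1; 0.45 -0.03 0 0 -1; 0.45 -0.03 0 0 -1"

```text
time_s: 46.05
position: [0.6592, 0.0605, 0.0844]
tool_rot: [[0.022, 1.0, -0.002], [1.0, -0.022, -0.001], [-0.001, -0.002, -1.0]]
ft_force: [-4.3, -4.0, -0.5]
grip_width: 0.0332
gripper_force: 40.1
```

Call:
move_arm --series "0.1 0 0 0 -1; 0.2 0 0 0 -1; 0.2 0 0 0 -1"

```text
time_s: 46.42
position: [0.6593, 0.0618, 0.0846]
tool_rot: [[0.023, 1.0, -0.002], [1.0, -0.023, -0.002], [-0.002, -0.002, -1.0]]
ft_force: [-4.9, -7.2, 1.2]
grip_width: 0.0326
gripper_force: 40.2
```

Call:
move_arm --series "-0.05 -0.03 0.03 0 -1; -0.05 -0.03 0.03 0 -1; -0.05 -0.03 0.03 0 0.1; -0.05 -0.03 0.03 0 0.1; -0.05 -0.03 0.03 0 0.1; -0.05 -0.03 -2 0 0.1; -0.05 -0.03 -6 0 0.1; -0.05 -0.03 -10 0 0.2"

```text
time_s: 47.42
position: [0.6596, 0.0627, 0.1857]
tool_rot: [[0.022, 1.0, 0.0], [1.0, -0.022, 0.0], [0.0, -0.0, -1.0]]
ft_force: [-0.4, 0.3, 0.2]
grip_width: 0.051
gripper_force: 0.0
```

```bash
python3 go.py .654 -.1345 .18 -1.3 .654 -.1345 .088 -1.3
python3 - <<'E'
from h import *
S=Cam("scene")
for d in spotter.mark_of("valve1","scene"): print(round(d["score"],2),np.round(d["point"],4))
E
```

```text
t 47.42 at [0.6596 0.0627 0.1857] h -1.27 F [-0.39  0.31  0.17] w 0.051 g 0.0
-> -19.73 -0.12 0.57 0.0
-> 0.00 0.00 9.20 0.0
0.91 [0.6607 0.0602 0.0577]
0.86 [0.6619 0.1564 0.0598]
0.56 [0.6527 0.1123 0.062 ]
```

Call:
move_arm --series "-5 0 0 0 0.2; -10 0 0 0 0.2; -15 0 0 0 0.2; -19 -0.1 0.5 0 0.2; -19.7 -0.1 0.5 0 0.2; -19.7 -0.1 0.5 0 0.2; -19.7 -0.1 2.5 0 0.2; -19.7 -0.1 2.5 0 0.2"

```text
time_s: 48.52
position: [0.6538, -0.1326, 0.1583]
tool_rot: [[0.021, 1.0, -0.003], [1.0, -0.021, 0.001], [0.001, -0.003, -1.0]]
ft_force: [0.3, 0.4, 0.1]
grip_width: 0.0509
gripper_force: 0.0
```

```bash
python3 go.py .654 -.1345 .088 -1.3
python3 - <<'E'
from h import *
T=Cam("top");S=Cam("scene")
a=cv2.resize(T.im[195:255,225:325],None,fx=4,fy=4,interpolation=cv2.INTER_CUBIC)
a2=cv2.resize(T.im[205:265,300:400],None,fx=4,fy=4,interpolation=cv2.INTER_CUBIC)
b=cv2.resize(S.im[170:290,280:380],None,fx=4,fy=4,interpolation=cv2.INTER_CUBIC)
o=np.zeros((480,800,3),np.uint8);o[:240,:400]=a;o[240:,:400]=a2;o[:,400:]=b;cv2.imwrite("pics/p9.png",o)
E
python3 valves.py .062 | grep top
```

```text
t 48.52 at [ 0.6538 -0.1326  0.1583] h -1.18 F [0.32 0.36 0.08] w 0.0509 g 0.0
-> -0.19 0.02 7.03 0.1
top 0.85 384 [657.4, 108.5] -2.7 0.062
top 0.83 364 [658.6, 61.8] -4.9 0.089
top 0.6 3569 [607.7, 48.3] -12.9 0.896
top 0.55 264 [660.9, 153.3] -6.8 0.395
```

View pics/p9.png

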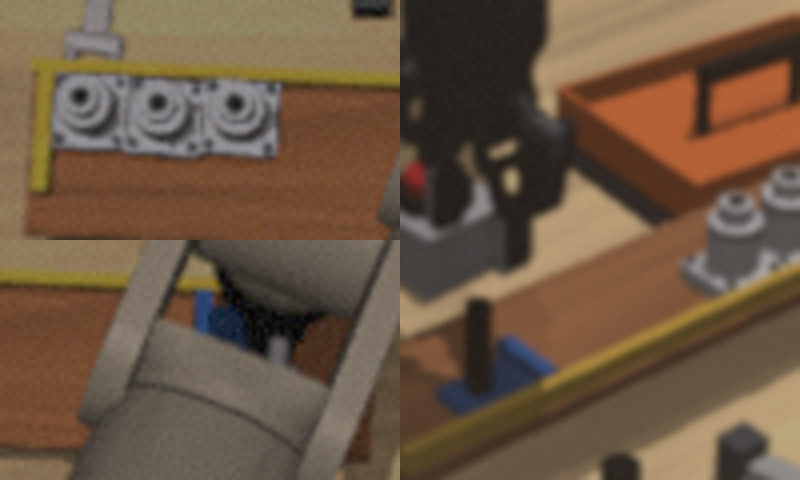

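The row now stands square with all three against the fence (top crop 85–280, y≈110). The fingers straddle the follower post.

Call:
move_arm --series "-0.2 0 2 0 0.2; -0.2 0 4 0 0.2; -0.2 0 6 0 0.2; -0.2 0 7 0 0.2; -0.2 0 7 0 0.2; -0.2 0 7 0 -1; -0.2 0 7 0 -1; -0.2 0 7 0 -1" --force 60

```text
time_s: 49.82
position: [0.6552, -0.1365, 0.0906]
tool_rot: [[0.022, 1.0, 0.003], [1.0, -0.022, -0.001], [-0.001, 0.003, -1.0]]
ft_force: [4.1, -0.3, 2.2]
grip_width: 0.0143
gripper_force: 58.4
```

```bash
python3 go.py .654 -.1345 .088 -1.33
```

```text
t 49.83 at [ 0.6552 -0.1365  0.0906] h -1.27 F [ 4.11 -0.26  2.23] w 0.0143 g 58.4
-> 0.20 -0.13 0.26 0.1
```

Call:
move_arm --series "0 0.1 0 0 -1; 1 0.1 0 0 -1; 3 0.1 0 0 -1; 5 0.1 0 0 -1; 7 0.1 0 0 -1; 9 0.1 0 0 -1; 11 0.1 0 0 -1; 12 0.1 0 0 -1"

```text
time_s: 50.82
position: [0.6578, -0.0161, 0.0906]
tool_rot: [[0.022, 1.0, 0.0], [1.0, -0.022, -0.001], [-0.001, 0.0, -1.0]]
ft_force: [-1.6, -3.2, 7.4]
grip_width: 0.0145
gripper_force: 59.0
```

```bash
python3 go.py
python3 - <<'E'
from h import *
S=Cam("scene");T=Cam("top")
for c in("top","scene"):
  for t in("follower_face","valve1"): print(c,t,[(round(d["score"],2),np.round(d["point"],4).tolist()) for d in spotter.mark_of(t,c) if d["score"]>.3])
E
```

```text
t 50.83 at [ 0.6578 -0.0161  0.0906] h -1.24 F [-1.63 -3.2   7.36] w 0.0145 g 59.0
top follower_face [(0.6, [0.6522, 0.0289, 0.0682])]
top valve1 [(0.91, [0.6597, 0.1576, 0.0599]), (0.68, [0.6574, 0.1101, 0.0625]), (0.38, [0.6605, 0.0619, 0.062])]
scene follower_face [(0.76, [0.6562, 0.0273, 0.0695])]
scene valve1 [(0.8, [0.6624, 0.1573, 0.0603]), (0.77, [0.6548, 0.1094, 0.0623]), (0.68, [0.6607, 0.0567, 0.0596])]
```

Call:
move_arm --series "0.2 -0.03 -0.1 0 -1; 0.4 -0.03 -0.1 0 -1; 0.6 -0.03 -0.1 0 -1; 0.8 -0.03 -0.1 0 -1; 0.8 -0.03 -0.1 0 -1"

```text
time_s: 51.75
position: [0.6579, -0.0082, 0.0906]
tool_rot: [[0.022, 1.0, 0.0], [1.0, -0.022, 0.0], [0.0, 0.0, -1.0]]
ft_force: [3.5, -1.7, 2.0]
grip_width: 0.0145
gripper_force: 58.6
```

Call:
move_arm --series "0.1 0 0 0 -1; 0.2 0 0 0 -1; 0.2 0 0 0 -1"

```text
time_s: 52.12
position: [0.6579, -0.0063, 0.0907]
tool_rot: [[0.022, 1.0, 0.001], [1.0, -0.022, 0.0], [0.0, 0.0, -1.0]]
ft_force: [4.7, -1.8, 2.1]
grip_width: 0.0143
gripper_force: 58.6
```

Call:
move_arm --series "0.1 0.03 0 0 -1; 0.2 0.03 0 0 -1; 0.2 0.03 0 0 -1"

```text
time_s: 52.5
position: [0.658, -0.0043, 0.0906]
tool_rot: [[0.022, 1.0, -0.0], [1.0, -0.022, 0.0], [0.0, -0.0, -1.0]]
ft_force: [2.4, -2.3, 2.7]
grip_width: 0.0146
gripper_force: 58.8
```

Call:
move_arm --series "0.1 0 0 0 -1; 0.2 0 0 0 -1; 0.2 0 0 0 -1"

```text
time_s: 52.88
position: [0.658, -0.0029, 0.0906]
tool_rot: [[0.022, 1.0, -0.0], [1.0, -0.022, -0.001], [-0.001, -0.0, -1.0]]
ft_force: [0.7, -5.0, 3.0]
grip_width: 0.0149
gripper_force: 58.9
```

Call:
move_arm --series "0.1 0 0 0 -1; 0.2 0 0 0 -1; 0.2 0 0 0 -1"

```text
time_s: 53.25
position: [0.658, -0.0022, 0.0906]
tool_rot: [[0.023, 1.0, -0.001], [1.0, -0.023, -0.003], [-0.003, -0.001, -1.0]]
ft_force: [0.7, -10.3, 3.2]
grip_width: 0.0146
gripper_force: 58.9
```

Call:
move_arm --series "0.1 0 0 0 -1; 0.15 0 0 0 -1; 0.15 0 0 0 -1"

```text
time_s: 53.62
position: [0.658, -0.0021, 0.0907]
tool_rot: [[0.024, 1.0, -0.001], [1.0, -0.024, -0.005], [-0.005, -0.001, -1.0]]
ft_force: [-0.7, -15.7, 3.8]
grip_width: 0.0144
gripper_force: 58.9
```

Call:
move_arm --series "-0.15 0 0 0 -1; -0.3 0 0 0 -1; -0.3 0 0 0 -1; -0.3 0 0 0 0; -0.3 0 0 0 0; -0.3 0 0 0 0; -0.3 0 -3 0 0; -0.3 0 -8 0 0"

```text
time_s: 54.62
position: [0.6573, -0.0016, 0.1697]
tool_rot: [[0.022, 1.0, -0.004], [1.0, -0.022, 0.001], [0.001, -0.004, -1.0]]
ft_force: [0.6, 0.9, 0.5]
grip_width: 0.0428
gripper_force: 0.0
```

```bash
python3 go.py .4492 -.0065 .13 -1.3; python3 valves.py .062
python3 - <<'E'
from h import *
S=Cam("scene");T=Cam("top")
for c in("top","scene"):
  for t in("button_top",): print(c,t,[(round(d["score"],2),np.round(d["point"],4).tolist()) for d in spotter.mark_of(t,c) if d["score"]>.3])
H,s,V=[T.hsv[...,i].astype(int) for i in range(3)]
m=np.zeros(H.shape,bool); m[285:335,285:340]=1; m&=(s>130)&((H<8)|(H>172))&(V>80)
print("btn",m.sum(), T.unproj([np.argwhere(m)[:,::-1].mean(0)],.071).round(4))
E
```

```text
t 54.62 at [ 0.6573 -0.0016  0.1697] h -1.27 F [0.56 0.9  0.53] w 0.0428 g 0.0
-> -0.95 -20.80 3.97 0.0
top 0.75 354 [661.1, 154.0] -3.2 0.083
top 0.7 130 [659.1, 123.5] 24.0 1.813
top 0.57 183 [665.6, 59.5] 23.0 0.985
scene 0.62 347 [647.0, 73.6] -23.4 0.308
scene 0.54 279 [649.6, 167.9] 42.3 0.44
scene 0.52 318 [651.1, 116.9] 26.0 0.372
top button_top [(0.64, [0.4471, -0.0041, 0.0687])]
scene button_top [(0.67, [0.661, 0.0616, 0.056]), (0.64, [0.4467, -0.0061, 0.073])]
btn 48 [[ 0.4448 -0.0178  0.071 ]]
```

Call:
move_arm --series "0 -4 0 0 -1; -0.3 -9 0 0 -1; -0.5 -14 1 0 -1; -0.7 -19 3 0 -1; -0.8 -20.8 5 0 -1; -0.8 -20.8 6 0 -1; -0.8 -20.8 6 0 -1"

```text
time_s: 55.9
position: [0.4509, -0.0054, 0.1101]
tool_rot: [[0.022, 1.0, -0.001], [1.0, -0.022, 0.0], [0.0, -0.001, -1.0]]
ft_force: [-0.4, -0.8, 0.2]
grip_width: -0.0001
gripper_force: 0.0
```

```bash
python3 go.py .4485 -.005 .075 -1.3
python3 - <<'E'
from h import *
S=Cam("scene");T=Cam("top")
a=cv2.resize(T.im[200:260,225:325],None,fx=4,fy=4,interpolation=cv2.INTER_CUBIC)
a2=cv2.resize(T.im[270:350,260:393],None,fx=3,fy=3,interpolation=cv2.INTER_CUBIC)
b=cv2.resize(S.im[165:285,265:425],None,fx=4,fy=4,interpolation=cv2.INTER_CUBIC)[:, -400:]
o=np.zeros((480,800,3),np.uint8);o[:240,:400]=a;o[240:,:399]=a2;o[:,400:]=b;cv2.imwrite("pics/p10.png",o)
E
python3 valves.py .062
```

```text
t 55.9 at [ 0.4509 -0.0054  0.1101] h -1.28 F [-0.38 -0.8   0.22] w -0.0001 g 0.0
-> 0.04 -0.24 3.51 0.0
top 0.88 355 [660.9, 155.5] -3.3 0.072
top 0.87 341 [657.6, 108.5] -4.0 0.09
top 0.81 378 [657.9, 62.5] 1.5 0.07
top 0.63 6295 [628.2, -22.0] -23.6 0.941
scene 0.8 305 [646.5, 119.8] -22.2 0.43
scene 0.63 324 [652.7, 72.3] 30.7 0.366
scene 0.58 288 [652.0, 166.3] 26.5 0.463
```

View pics/p10.png

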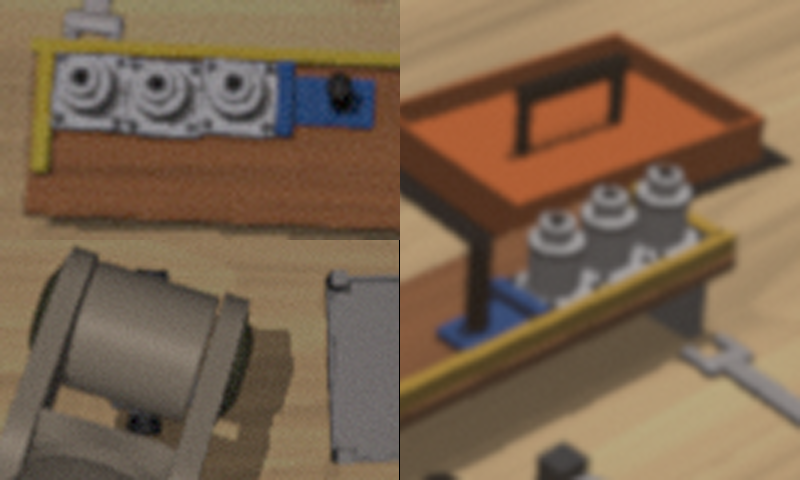

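The row looks closed, with the blue face tight on the third valve (top crop 285,98) and the end stop at the other end. Before pressing the button I'll check that the middle valve's flange is really on the fence.

```bash
cat > chk.py <<'E'
from h import *
cs=[Cam("top") for _ in range(6)]; T=cs[0]; im=np.mean([c.im for c in cs],0)
cx,cy,a=.68567,.17544,np.radians(-1.33); sat=im.max(2)-im.min(2)  # flange grey: low; wood/fence: high
for k in range(3):
    F=[];Bk=[]
    for j in np.linspace(-.018,.018,19):
        y=-.023-.046*k+j
        for lst,x0,x1,z in((F,-.060,-.036,.062),(Bk,.003,-.012,.074)):
            xs=np.linspace(x0,x1,120); P=pose((cx,cy,a),[[x,y,z] for x in xs]); uv=T.proj(P).astype(np.float32)
            pr=cv2.remap(sat.astype(np.float32),uv[None,:,0],uv[None,:,1],cv2.INTER_LINEAR)[0]
            th=(pr[:15].mean()+pr[-20:].mean())/2; i=np.argmax(pr<th); lst.append(xs[i]*1e3)
    f=np.array(F); j=np.linspace(-18,18,19)
    q=np.polyfit(j,f,1); print(k,"front",np.median(f).round(2),"slope deg",np.degrees(q[0]).round(2),f.round(1)[::3],"back",np.median(Bk).round(2),np.round(Bk,1)[::3])
E
python3 chk.py
```

```text
0 front -48.1 slope deg 0.58 [-48.7 -48.3 -47.7 -47.9 -48.1 -48.1 -47.9] back -0.28 [-0.7 -0.  -0.2 -0.2 -0.4 -0.5 -0.7]
1 front -50.52 slope deg 1.1 [-50.1 -50.3 -50.5 -50.5 -50.5 -50.1 -49.1] back -1.16 [-1.5 -1.3 -1.3 -1.2 -1.  -1.2 -1. ]
2 front -47.9 slope deg 1.94 [-47.9 -48.5 -48.3 -47.9 -47.7 -47.3 -47.3] back -0.53 [-0.8 -0.5 -0.8 -0.7 -0.5 -0.2 -0.2]
```

The middle valve's front edge is 1–2 mm further out than its neighbours, so it is not fully on the fence. I'll nudge it in with the shut fingers, then press the follower up again.

```bash
python3 go.py .6041 .1083 .13 -1.33 .6041 .1083 .069 -1.33
```

```text
t 56.5 at [ 0.4501 -0.0053  0.1106] h -1.28 F [0.66 0.19 0.56] w 0.0003 g 0.0
-> 11.70 15.14 -1.94 0.1
-> 0.00 0.00 6.10 0.0
```

Call:
move_arm --series "3 3.9 -1.9 0 -1; 7 9 -1.9 0 -1; 10.5 13.6 -1.9 0 -1; 11.7 15.1 -1.9 0 -1; 11.7 15.1 -1.9 0 -1; 11.7 15.1 0 0 -1; 11.7 15.1 2 0 -1; 11.7 15.1 3 0 -1"

```text
time_s: 57.5
position: [0.6026, 0.1076, 0.0798]
tool_rot: [[0.023, 1.0, -0.002], [1.0, -0.023, -0.0], [-0.0, -0.002, -1.0]]
ft_force: [-0.3, 0.5, 0.2]
grip_width: 0.0003
gripper_force: 0.0
```

```bash
python3 go.py .6041 .1083 .069 -1.33 .6236 .1083 .069 -1.33
```

```text
t 57.5 at [0.6026 0.1076 0.0798] h -1.32 F [-0.31  0.49  0.2 ] w 0.0003 g 0.0
-> 0.08 0.15 1.08 0.0
-> 0.05 1.95 -0.00 0.0
```

Call:
move_arm --series "0.05 0 0.5 0 -1; 0.05 0 1 0 -1; 0.05 0 1 0 -1; 0.05 0.5 1 0 -1; 0.05 1 1 0 -1; 0.05 1.2 1 0 -1; 0.05 1.4 1 0 -1; 0.05 1.4 1 0 -1"

```text
time_s: 58.5
position: [0.6176, 0.1085, 0.0707]
tool_rot: [[0.022, 1.0, 0.0], [1.0, -0.022, 0.0], [0.0, 0.0, -1.0]]
ft_force: [-1.9, 0.4, 2.6]
grip_width: 0.0001
gripper_force: 1.1
```

Call:
move_arm --series "0 0.1 0 0 -1; 0 0.2 0 0 -1; 0 0.3 0 0 -1; 0 0.3 0 0 -1"

```text
time_s: 59.0
position: [0.6208, 0.1085, 0.0706]
tool_rot: [[0.022, 1.0, 0.0], [1.0, -0.022, 0.0], [0.0, 0.0, -1.0]]
ft_force: [-2.4, 1.0, 5.0]
grip_width: 0.0002
gripper_force: 1.0
```

Call:
move_arm --series "0 0.05 -0.05 0 -1; 0 0.1 -0.05 0 -1; 0 0.1 -0.05 0 -1"

```text
time_s: 59.38
position: [0.6217, 0.1084, 0.0711]
tool_rot: [[0.022, 1.0, 0.0], [1.0, -0.022, 0.0], [0.0, 0.0, -1.0]]
ft_force: [-3.1, 1.2, 3.1]
grip_width: -0.0
gripper_force: 1.1
```

```bash
python3 go.py; python3 chk.py; python3 valves.py .062
```

```text
t 59.38 at [0.6217 0.1084 0.0711] h -1.27 F [-3.05  1.25  3.1 ] w -0.0 g 1.1
0 front -60.0 slope deg 0.0 [-60. -60. -60. -60. -60. -60. -60.] back 3.0 [3. 3. 3. 3. 3. 3. 3.]
1 front -60.0 slope deg -10.85 [-50.3 -60.  -60.  -60.  -60.  -60.  -60. ] back 3.0 [-8.3  3.   3.   3.   3.   2.7  3. ]
2 front -50.52 slope deg -23.4 [-48.3 -48.5 -48.7 -50.5 -60.  -60.  -56.8] back -0.53 [-0.8 -0.5 -0.5  2.4 -4.4  3.   1.5]
top 0.54 117 [657.1, 336.6] -26.5 2.209
top 0.37 4000 [460.1, 310.4] 10.8 0.903
scene 0.89 288 [644.7, 77.8] 43.6 0.479
scene 0.52 297 [650.8, 119.9] 27.9 0.432
scene 0.5 222 [645.2, 170.0] 29.8 0.825
```

The view is blocked and the forces are ambiguous, because a finger knuckle may be touching the body. I'll back off, check, and use the grip method instead.

Call:
move_arm --series "0 -1 0 0 -1; 0 -2 0 0 -1; 0 -3 -1 0 -1; 0 -4 -4 0 -1; -4 -9 -5 0 -1; -9 -14 -5 0 -1; -13 -17 -5 0 -1; -13 -17 -5 0 -1"

```text
time_s: 60.88
position: [0.4466, -0.0197, 0.1219]
tool_rot: [[0.027, 1.0, 0.0], [1.0, -0.027, -0.0], [-0.0, 0.0, -1.0]]
ft_force: [-0.5, 0.6, 0.2]
grip_width: 0.0002
gripper_force: 0.0
```

```bash
python3 go.py; python3 chk.py; python3 valves.py .062|grep top
```

```text
t 60.88 at [ 0.4466 -0.0197  0.1219] h -1.52 F [-0.54  0.58  0.22] w 0.0002 g 0.0
0 front -47.9 slope deg 0.09 [-48.5 -47.9 -47.7 -47.9 -48.1 -48.1 -47.9] back -0.4 [-0.8 -0.  -0.  -0.2 -0.4 -0.5 -0.5]
1 front -50.32 slope deg 0.99 [-50.1 -50.3 -50.5 -50.5 -50.5 -50.3 -49.3] back -1.16 [-1.5 -1.3 -1.3 -1.2 -1.  -1.2 -1. ]
2 front -47.9 slope deg 1.93 [-48.1 -48.5 -48.3 -47.9 -47.7 -47.5 -47.1] back -0.53 [-0.8 -0.5 -0.8 -0.7 -0.5 -0.2 -0.2]
top 0.92 346 [660.5, 153.5] -2.5 0.096
top 0.85 366 [657.8, 107.8] -4.3 0.056
top 0.71 367 [657.7, 63.5] -3.2 0.077
```

```bash
python3 go.py .659 .107 .17 -1.33
```

```text
t 61.38 at [ 0.449  -0.0173  0.1209] h -1.22 F [-0.21 -0.97 -0.81] w 0.0001 g 0.0
-> 12.88 20.73 -4.91 0.1
```

Call:
move_arm --series "1 1.6 -4.9 0 0.3; 3.5 5.6 -5 0 0.3; 6.5 10.5 -5 0 0.3; 9.5 15.3 -5 0 0.3; 12 19.3 -5 0 0.3; 12.9 20.7 -5 0 0.3; 12.9 20.7 -5 0 0.3; 12.9 20.7 -5 0 0.3" --force 40

```text
time_s: 62.38
position: [0.658, 0.1063, 0.171]
tool_rot: [[0.022, 1.0, -0.001], [1.0, -0.022, -0.0], [-0.0, -0.001, -1.0]]
ft_force: [-0.1, -0.6, -0.1]
grip_width: 0.0556
gripper_force: 0.0
```

```bash
python3 go.py .659 .107 .083 -1.33
```

```text
t 62.38 at [0.658  0.1063 0.171 ] h -1.28 F [-0.07 -0.57 -0.08] w 0.0556 g 0.0
-> 0.07 0.10 8.80 0.0
```

Call:
move_arm --series "0 0.05 3 0 0.3; 0 0.05 6 0 0.3; 0 0.05 8 0 0.3; 0 0.05 8.7 0 0.3; 0 0.05 8.7 0 0.3; 0 0.05 8.7 0 -1; 0 0.05 8.7 0 -1; 0 0.05 8.7 0 -1"

```text
time_s: 63.38
position: [0.6594, 0.1065, 0.0855]
tool_rot: [[0.022, 1.0, 0.002], [1.0, -0.022, -0.0], [-0.0, 0.002, -1.0]]
ft_force: [-1.9, -1.1, 6.6]
grip_width: 0.0326
gripper_force: 40.2
```

Call:
move_arm --series "0 0.05 -0.05 0 -1; 0 0.1 -0.05 0 -1; 0 0.15 -0.05 0 -1; 0 0.15 -0.05 0 -1"

```text
time_s: 63.88
position: [0.6597, 0.1065, 0.0855]
tool_rot: [[0.022, 1.0, -0.002], [1.0, -0.022, -0.0], [-0.0, -0.002, -1.0]]
ft_force: [-7.3, -1.7, 8.0]
grip_width: 0.0327
gripper_force: 40.7
```

Call:
move_arm --series "0 0.08 0 0 -1; 0 0.08 0 0 -1; 0 -0.04 -0.05 0 -1; 0 -0.04 -0.05 0 -1; 0 -0.04 -0.05 0 0.1; 0 -0.04 -0.05 0 0.1; 0 -0.04 -0.05 0 0.1; 0 -0.04 -2 0 0.1"

```text
time_s: 64.88
position: [0.6595, 0.1066, 0.1032]
tool_rot: [[0.022, 1.0, -0.003], [1.0, -0.022, 0.0], [0.0, -0.003, -1.0]]
ft_force: [1.0, -0.3, 0.5]
grip_width: 0.0468
gripper_force: 0.0
```

Call:
move_arm --series "0 0 -4 0 0.1; 0 0 -7 0 0.1; -4 -1 -7 0 0; -8 -2 -7 0 0; -10.5 -3 -7 0 0; -10.5 -8 -7 0 0; -10.5 -13 -7 0 0; -10.5 -17 -7 0 0"

```text
time_s: 65.88
position: [0.4861, 0.0055, 0.1746]
tool_rot: [[0.022, 1.0, 0.0], [1.0, -0.022, 0.0], [0.0, 0.0, -1.0]]
ft_force: [0.3, -0.5, 0.5]
grip_width: 0.0426
gripper_force: 0.0
```

```bash
python3 go.py .6575 -.0035 .17 -1.33; python3 chk.py; python3 valves.py .062|grep top
```

```text
t 65.88 at [0.4861 0.0055 0.1746] h -1.28 F [ 0.28 -0.51  0.53] w 0.0426 g 0.0
-> -0.51 17.15 0.46 0.0
0 front -47.9 slope deg -0.02 [-48.3 -47.9 -47.7 -47.9 -48.1 -48.1 -47.9] back -0.28 [-0.5 -0.  -0.2 -0.2 -0.4 -0.5 -0.7]
1 front -48.1 slope deg 0.99 [-47.7 -47.9 -48.1 -48.1 -48.1 -47.5 -46.9] back -0.4 [-0.3 -0.3 -0.5 -0.5 -0.5 -0.5 -0.2]
2 front -47.9 slope deg 2.01 [-48.1 -48.5 -48.3 -47.9 -47.7 -47.5 -47.1] back -0.53 [-0.8 -0.5 -0.8 -0.7 -0.5 -0.2 -0.2]
top 0.76 349 [659.0, 62.5] -0.1 0.068
top 0.66 351 [660.1, 108.4] -3.4 0.065
top 0.65 370 [661.6, 154.9] -1.2 0.061
```

All three flange fronts now line up at −48 mm. Now press the follower up once more.

Call:
move_arm --series "-0.2 4 0.4 0 0; -0.6 9 0.4 0 0; -0.8 14 0.4 0 0; -0.8 17.2 0.4 0 0; -0.8 17.2 0.4 0 0; -0.8 17.2 0.4 0 0; -0.8 17.2 3 0 0; -0.8 17.2 3 0 0" --force 60

```text
time_s: 67.38
position: [0.6581, -0.0062, 0.1433]
tool_rot: [[0.022, 1.0, -0.004], [1.0, -0.022, 0.001], [0.001, -0.004, -1.0]]
ft_force: [-0.4, -0.2, 0.1]
grip_width: 0.0428
gripper_force: 0.0
```

```bash
python3 go.py .658 -.003 .0905 -1.33
```

```text
t 67.38 at [ 0.6581 -0.0062  0.1433] h -1.28 F [-0.41 -0.23  0.07] w 0.0428 g 0.0
-> 0.32 -0.02 5.28 0.1
```

Call:
move_arm --series "0.25 0 2 0 0; 0.25 0 4 0 0; 0.25 0 5.1 0 0; 0.25 0 5.1 0 0; 0.25 0 5.1 0 -1; 0.25 0 5.1 0 -1; 0.25 0 5.1 0 -1; 0.25 0 5.1 0 -1"

```text
time_s: 68.38
position: [0.6581, -0.004, 0.0948]
tool_rot: [[0.022, 1.0, -0.003], [1.0, -0.022, -0.0], [-0.0, -0.003, -1.0]]
ft_force: [-10.8, -0.1, 7.8]
grip_width: 0.0138
gripper_force: 58.7
```

Call:
move_arm --series "0.1 0 -0.05 0 -1; 0.2 0 -0.05 0 -1; 0.3 0 -0.05 0 -1; 0.3 0 -0.05 0 -1"

```text
time_s: 68.88
position: [0.6581, -0.0038, 0.0949]
tool_rot: [[0.023, 1.0, -0.004], [1.0, -0.023, -0.005], [-0.005, -0.004, -1.0]]
ft_force: [-11.5, -13.3, 4.2]
grip_width: 0.0143
gripper_force: 58.5
```

Call:
move_arm --series "0 -0.15 0 0 -1; 0.12 -0.2 0 0 -1; 0.12 -0.2 0 0 -1"

```text
time_s: 69.25
position: [0.658, -0.0037, 0.095]
tool_rot: [[0.024, 1.0, 0.001], [1.0, -0.024, -0.006], [-0.006, 0.001, -1.0]]
ft_force: [-2.1, -16.8, -0.1]
grip_width: 0.0147
gripper_force: 58.4
```

Call:
move_arm --series "-0.15 0 0 0 -1; -0.35 0 0 0 -1; -0.35 0 0 0 -1; -0.35 0 0 0 0; -0.35 0 0 0 0; -0.35 0 0 0 0; -0.35 0 -3 0 0; -0.35 0 -8 0 0"

```text
time_s: 70.25
position: [0.657, -0.0029, 0.1733]
tool_rot: [[0.022, 1.0, -0.004], [1.0, -0.022, 0.001], [0.001, -0.004, -1.0]]
ft_force: [0.6, 0.9, 0.2]
grip_width: 0.0426
gripper_force: 0.0
```

```bash
python3 go.py .4485 -.005 .11 -1.33
```

```text
t 70.25 at [ 0.657  -0.0029  0.1733] h -1.27 F [0.58 0.86 0.16] w 0.0426 g 0.0
-> -0.67 -20.84 6.33 0.1
```

Call:
move_arm --series "0 -4 0 0 -1; -0.2 -9 0 0 -1; -0.5 -14 1 0 -1; -0.7 -19 4 0 -1; -0.7 -21 6 0 -1; -0.7 -21 6.3 0 -1; -0.7 -21 6.3 0 -1; -0.7 -21 6.3 0 -1"

```text
time_s: 71.25
position: [0.449, -0.0057, 0.1116]
tool_rot: [[0.022, 1.0, 0.002], [1.0, -0.022, -0.0], [-0.0, 0.002, -1.0]]
ft_force: [0.6, 0.2, 0.4]
grip_width: 0.0001
gripper_force: 0.0
```

```bash
python3 go.py .4485 -.005 .075 -1.33; python3 chk.py
python3 - <<'E'
from h import *
S=Cam("scene")
for c in("top","scene"):
  for t in("follower_face","valve1"): print(c,t,[(round(d["score"],2),np.round(d["point"],4).tolist()) for d in spotter.mark_of(t,c) if d["score"]>.3])
E
```

```text
t 71.25 at [ 0.449  -0.0057  0.1116] h -1.26 F [0.55 0.21 0.44] w 0.0001 g 0.0
-> 0.07 -0.05 3.66 0.1
0 front -48.1 slope deg 0.0 [-48.3 -47.9 -47.5 -47.7 -48.1 -48.1 -47.9] back -0.28 [-0.5 -0.  -0.  -0.2 -0.4 -0.5 -0.7]
1 front -47.9 slope deg 0.89 [-47.5 -47.9 -48.1 -48.1 -48.1 -47.5 -46.9] back -0.4 [-0.2 -0.2 -0.4 -0.4 -0.5 -0.5 -0.2]
2 front -48.1 slope deg 1.98 [-48.1 -48.5 -48.3 -48.1 -47.7 -47.5 -47.1] back -0.66 [-0.7 -0.5 -0.8 -0.8 -0.7 -0.  -0.2]
top follower_face [(0.68, [0.6537, 0.0407, 0.0662])]
top valve1 [(0.78, [0.6628, 0.0618, 0.0606]), (0.72, [0.6606, 0.1603, 0.0626]), (0.55, [0.6612, 0.111, 0.061])]
scene follower_face [(0.56, [0.6595, 0.0369, 0.0691])]
scene valve1 [(0.81, [0.656, 0.1096, 0.0625]), (0.76, [0.6598, 0.063, 0.0604]), (0.76, [0.6571, 0.156, 0.0597])]
```

The row is closed, with the follower face at about 138 mm from the stop. Now the button.

Call:
move_arm --series "0 0 1 0 -1; 0 0 2 0 -1; 0 0 3 0 -1; 0 0 3.6 0 -1; 0 0 3.8 0 -1; 0 0 4 0 -1; 0 0 4.2 0 -1; 0 0 4.2 0 -1"

```text
time_s: 72.8
position: [0.4477, -0.0055, 0.0692]
tool_rot: [[0.022, 1.0, 0.0], [1.0, -0.022, -0.0], [-0.0, 0.0, -1.0]]
ft_force: [-2.3, -0.2, 3.6]
grip_width: -0.0001
gripper_force: 1.5
```

Call:
move_arm --series "0 0 0.1 0 -1; 0 0 0.2 0 -1; 0 0 0.3 0 -1; 0 0 0.3 0 -1"

```text
time_s: 73.3
position: [0.4477, -0.0056, 0.0661]
tool_rot: [[0.022, 1.0, 0.0], [1.0, -0.022, -0.0], [-0.0, 0.0, -1.0]]
ft_force: [-1.7, 0.0, 5.0]
grip_width: -0.0001
gripper_force: 2.4
```

Call:
move_arm --series "0 0 0.1 0 -1; 0 0 0.2 0 -1; 0 0 0.2 0 -1"

```text
time_s: 73.68
position: [0.4478, -0.0056, 0.0656]
tool_rot: [[0.022, 1.0, 0.002], [1.0, -0.022, -0.001], [-0.001, 0.002, -1.0]]
ft_force: [-8.0, 1.1, 27.2]
grip_width: -0.0001
gripper_force: 13.5
```

Call:
move_arm --series "0 0 0.15 0 -1; 0 0 0.3 0 -1; 0 0 0.3 0 -1"

```text
time_s: 74.05
position: [0.4481, -0.0056, 0.065]
tool_rot: [[0.022, 1.0, 0.004], [1.0, -0.022, -0.001], [-0.001, 0.004, -1.0]]
ft_force: [-16.9, 3.2, 61.7]
grip_width: 0.0004
gripper_force: 30.8
```

The button is fully down on its hard stop. Let go, retreat and do the final check.

Call:
move_arm --series "0 0 -0.8 0 -1; 0 0 -2 0 -1; 0 0 -5 0 -1; 0 0 -9 0 -1; -4 -3 -11 0 -1; -8 -6 -11 0 -1; -8 -6 -11 0 -1; -8 -6 -11 0 -1"

```text
time_s: 75.05
position: [0.3861, -0.0841, 0.1711]
tool_rot: [[0.023, 1.0, 0.0], [1.0, -0.023, 0.0], [0.0, 0.0, -1.0]]
ft_force: [0.5, 0.3, 0.1]
grip_width: -0.0002
gripper_force: 0.0
```

```bash
python3 go.py; python3 chk.py
python3 - <<'E'
from h import *
S=Cam("scene")
for c in("top","scene"):
  for t in("follower_face","valve1","button_top","adaptor","top_tray","mat"): print(c,t,[(round(d["score"],2),np.round(d["point"],4).tolist()) for d in spotter.mark_of(t,c) if d["score"]>.3])
E
```

```text
t 75.05 at [ 0.3861 -0.0841  0.1711] h -1.31 F [0.46 0.31 0.05] w -0.0002 g 0.0
0 front -47.9 slope deg 0.03 [-48.5 -48.1 -47.7 -47.7 -48.1 -48.1 -47.9] back -0.28 [-0.4 -0.  -0.2 -0.2 -0.4 -0.7 -0.7]
1 front -48.1 slope deg 0.99 [-47.7 -47.9 -48.1 -48.1 -48.1 -47.5 -46.9] back -0.4 [-0.2 -0.2 -0.4 -0.4 -0.5 -0.7 -0.3]
2 front -47.9 slope deg 1.99 [-47.9 -48.5 -48.3 -48.1 -47.7 -47.5 -47.1] back -0.53 [-0.8 -0.5 -0.8 -0.8 -0.5 -0.2 -0.2]
top follower_face [(0.89, [0.6539, 0.0417, 0.068]), (0.67, [0.6596, 0.3408, -0.0016])]
top valve1 [(0.83, [0.6601, 0.0627, 0.0642]), (0.63, [0.6608, 0.1097, 0.0599])]
top button_top [(0.46, [0.4481, -0.0051, 0.0695])]
top adaptor [(0.61, [0.6641, 0.341, -0.0007]), (0.58, [0.4908, -0.3192, 0.0043])]
top top_tray [(0.94, [0.46, 0.2815, 0.0035]), (0.38, [0.4489, -0.0053, -0.0026])]
top mat [(0.31, [0.6653, 0.3416, 0.0007])]
scene follower_face [(0.55, [0.6613, 0.0392, 0.0688]), (0.55, [0.4521, -0.2596, 0.001]), (0.31, [0.6585, 0.1569, 0.0569])]
scene valve1 [(0.84, [0.6557, 0.1123, 0.063]), (0.73, [0.6407, -0.3087, -0.0018]), (0.7, [0.6592, 0.1556, 0.0581]), (0.58, [0.6584, 0.0618, 0.0557]), (0.41, [0.4607, 0.2765, 0.0058])]
scene button_top [(0.54, [0.4479, -0.0042, 0.0722])]
scene adaptor [(0.78, [0.4877, -0.3206, 0.0079]), (0.71, [0.659, 0.3425, -0.0])]
scene top_tray [(0.98, [0.4565, 0.2783, 0.0051]), (0.37, [0.6619, 0.348, 0.0008])]
scene mat [(0.44, [0.6623, 0.1578, 0.061])]
```

```bash
python3 -c "
from rig import order
print(order.close_job())"
```

```text
the job is handed in; nothing more can be done
None
```

The job is handed in at about 75 s of the 210 s, with no verdict shown: the orange tray is in the middle of the mat, all three valves found stand tight in the row with the follower pressed solid, the button was pressed fully down and released, and the brass adaptor is still in the grey tray.

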